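# Zero a bench comparator on its setting master

## Robot

A 6-joint arm with a two-finger parallel gripper is mounted at the origin on a cart in front of the work surface, level with it; the furniture and walls round the work are solid. World frame = base frame: x ahead of the robot, y to its left, z up, the work surface at z = 0. Lengths are in m, angles in rad, forces in N, time in s.
With the tool pointing down it reaches from about 0.375 to 0.975 m from the base axis. Payload 3.8 kg.
Tool frame: the origin (TCP) lies midway between the tips of the shut fingers; the grasp point (between the pads) lies 19 mm behind it; z points along the fingers, y is the direction in which the jaws open and shut (so a half turn about z gives the same grasp; the last joint's range is limited). The gripper opens to 85 mm and grips with 20 to 120 N. Pads are 22 mm wide; open, the fingers measure 114 mm over their backs; the gripper's body (76 mm by 85 mm) begins 54 mm behind the grasp point. The pads swing forward as they close: fully open they stand 13 mm farther back than shut.
Start: joints at [-1.193, 0.264, 1.604, -0, 1.274, -0.037], TCP at [0.272, -0.618, 0.231] pointing down, gripper open.
Joint ranges: [-2.63, 2.63], [-0.94, 2.18], [0.31, 2.57], [-1.31, 4.45], [0, 2.66], [-2.55, 2.55]. Speed limits (rad/s): [2.57, 2.57, 3.14, 3.14, 3.14, 3.14].

## Interface

Orientations are given as a rotation vector (axis times angle).
In Python, from workcell import readout, read_camera, camera_params, bot gives the robot as it stands.
- The arm moves only by the tool apply_moves, never from a script. Its argument "plan" is a list that holds one entry, the list of rows, each a list of 7 numbers: the shift along the tool's x, y, z each as a share of 1000 mm, from -1 to 1, then the turn, a rotation vector about the tool's x, y, z each as a share of pi rad, from -1 to 1, then the gripper command: -1 is fully open, 1 is shut, values between are in proportion. A call has exactly 8 rows; each row is the pose to reach, as a shift and turn from the pose commanded when the call began, along the tool's axes at that moment, turning the shorter way round; what a row does not reach only later rows make up. A row lasts 1/12 s, in which the tool goes at most 41.7 mm and 7.16 degrees, less where a joint would pass 70% of its speed; a pose out of reach is approached as far as the arm can. A call with a number of a shift or a turn outside -1 to 1 is refused whole. A call with a gripper value outside its range is refused whole. The fingers move at their own pace and stop on an object; "force" is the grip in N (left out, the last holds). Time passes only in rows, so rows that repeat a pose let the fingers close, or fill a call up. It gives the time, the measured TCP pose, the force and the opening at its end, in the units of the state.
- readout.read_state(): the state, without advancing time (a new reading comes with each control period).
- read_camera(name): name is "scene" or "top" or "wrist"; returns the picture (400x640x3 uint8, red, green, blue); there is no depth.
- camera_params(name): a dict with "fovy" (degrees; the focal length in pixels is half the picture's height over the tangent of half this angle, whatever the lens; pixels are square), "cx", "cy" (the principal point, pixels), "k1" (the pictures are not rectified: a ray, as slopes to the right and down, at radius r is drawn at 1 + k1 r^2 times it, then the intrinsics apply), "rvec" (rotation vector, rad) and "tvec" (3), from world to camera coordinates, as OpenCV has them; the wrist camera has in their place "hand_eye" (4x4, takes a point from camera to tool coordinates, whose origin is the TCP and whose axes are the flange's). Camera axes: x right, y down, z forward; pixel columns grow to the right and rows downward; lengths in m; the calibration is good to about 2 mm. A picture is of the moment at which its call begins: read the wrist's pose just before it. camera_params takes no time and is no camera call.
- bot.finish_job(): hands the job in, once; it reports no verdict.
The state is a dict: "time": time; "q": joint angles; "joint_vel": joint speeds; "joint_torque": joint torques, N m; "tool_pos": TCP position; "tcp_rot": TCP orientation; "wrist_force": force on the tool from outside, world axes, zero at the start; "torque": the same for the moment, N m; "width": opening from 0.0 (shut) to 1.0 (fully open).
Only numpy, scipy, OpenCV 4.12 (cv2) and the standard library are available. Lean on these libraries where they do the work, as an engineer would, in place of code of your own. Each camera call takes 0.05 s, during which the arm holds its last target.

## Task

Zero the comparator: slide the setting master along its guide, without lifting it, until the indicator's probe tip stands inside the ring engraved on the bar, and let go of it. Then take the orange stylus and press the recessed red zero button fully in with its tip for a moment. Finally lay the stylus back down on the desk, clear of the comparator, leaving the master where it is under the probe and the rest of the desk undisturbed.

Things in the scene. Friction and masses are not known exactly. Their poses are not given: they have to be found in the camera images.
- comparator: Bench comparator fixed on the desk: dark base 200 x 124 x 24 mm, steel table on it (top at z = 28 mm), column at the back, digital indicator above. Origin: centre of the base's underside; x from front (robot side) to back, y left, z up. Indicator: 64 mm wide, z = 91 to 167 mm, upright front face at x = 18 mm; vertical plunger at x = 35, y = 0 mm; underside of its arm at z = 68 mm.
- guide_entry (a point): Point on the table midway between the front ends of two low guide rails (comparator x = -25, y = 0, z = 28 mm). The rails are 6 mm high, 10 mm wide, 28 mm apart and run back to x = 60 mm; the master slides between them along the comparator's x with 2 mm play each side.
- recess_mouth (a point): Centre of the mouth of the round recess in the lower part of the indicator's black front face, circled in white (12 mm hole; comparator x = 18, y = 0, z = 108 mm). The stylus goes in level, along the comparator's +x. Its axes are the comparator's.
- button_face (a point): Centre of the front of the red zero button (10 mm across), 5 mm inside the recess mouth when at rest. Moves with the button.
- zero_button (a joint): Travel of the zero button along the comparator's +x: 0 at rest, 0.004 m fully in. Sprung: about 1.5 N to start, 4.2 N fully in; it springs back. It counts as pressed beyond 0.003.
- plunger (a joint): Lift of the indicator's sprung plunger (ball tip 6 mm across): 0 hanging free, its tip then 1.5 mm lower than the master's top; about 0.0015 m when it rests on the master. It presses down with about 1 N and rides up the master's sloped end by itself when the master is pushed under it.
- probe_tip (a point): Lowest point of the plunger's ball tip.
- setting_master: Loose steel bar, 130 x 24 x 12 mm, about 0.26 kg, on the comparator's table, far end between the rails, pulled out 30 to 55 mm at the start. Origin: centre of its underside; x along the bar to its far, sloped end; z up. The near 44 mm is a black grip, 24 mm wide, 17 mm high, that may stick out over the base's front. Push its flat end or hold it by the sides; sliding takes 1 to 5 N.
- ring_mark (a point): Centre of the engraved black ring (inside diameter 12 mm) on top of the master, 22 mm from its far end (master x = 43, y = 0, z = 12 mm).
- grip_end (a point): Centre of the flat near end of the master's grip (master x = -65, y = 0, z = 8.5 mm).
- stylus: Loose stylus lying on the desk, 40 g: orange handle 70 mm long, 12 x 12 mm with rounded edges, then a thin steel rod 60 mm long and 3 mm thick. Origin: underside of the handle's middle; x axis along the stylus towards the tip, z up; the axis of handle and rod lies 6 mm above the underside. Centre of mass within the handle.
- stylus_tip (a point): End of the stylus' ball tip (4.4 mm across): stylus x = 95, y = 0, z = 6 mm.
- marker_pen: Bystander: loose marker pen, white and black, 17 x 135 x 16 mm, lying on the desk; it and the stylus may have changed sides. Origin: centre of its underside, long axis y.
- calculator: Bystander: desk calculator 140 x 104 x 35 mm; origin at the centre of its underside.
- sticky_notes: Bystander: block of yellow sticky notes 76 x 50 x 9 mm; origin at the centre of its underside.
- objective_can: Bystander: round silver can 47 mm across, 52 mm high; origin at the centre of its underside.
- sample_flange: Bystander: small brass-coloured flange 40 mm across, 16 mm high; origin at the centre of its underside.
- mouse: Bystander: black computer mouse 112 x 60 x 38 mm, on the right; origin at the centre of its underside.

How it is judged:
By the outcome, as a careful person would: the job done as asked, in the order asked, and still so for the second after the job is handed in, with the robot touching nothing.
It also fails if it takes over 64 s, if anything falls off the work surface, if the arm or the gripper's body presses on something with over 40 N, if the wrist force passes 120 N, or if a joint passes its speed limit or range.

## Working session

There is one attempt and no reset: what is moved stays moved. The work goes in short steps, Python scripts to look and compute and a tool call to move; the robot and the scene stay as the last step left them, time stands still between calls to the robot, and variables do not carry over. Pictures are saved under pics/ and viewed, and the job is handed in when it is done.

Besides the shell and the picture viewer there is one more tool, called after "Emit:" by a JSON object that holds its "op" and its "data", one argument or row to a line. apply_moves: Moves the arm, as the interface text tells. Shift numbers are shares of 1000 mm and turn numbers shares of pi rad, none past 1 either way. Its arguments: {"type":"object","properties":{"plan":{"type":"array","items":{"type":"array","items":{"type":"array","items":{"type":"number","minimum":-1,"maximum":1}}}},"force":{"type":"number"}},"required":["plan"]}

```bash
ls; mkdir -p pics
python3 - <<'E'
from workcell import readout, read_camera, camera_params, bot
import cv2
s=readout.read_state();print(s)
for n in ["scene","top","wrist"]:
    print(n,camera_params(n))
    cv2.imwrite(f"pics/{n}0.png",cv2.cvtColor(read_camera(n),cv2.COLOR_RGB2BGR))
E
```

```text
pics
{'time': 0.0, 'q': array([-1.19289388e+00,  2.64775783e-01,  1.60539199e+00, -7.69220451e-07,
        1.27368121e+00, -3.69169471e-02]), 'joint_vel': array([-0.00035082,  0.00104692, -0.00030636, -0.00057774, -0.00264638,
        0.00191412]), 'joint_torque': array([ 2.20130845e-03, -5.15105939e+01, -3.67313325e+01, -2.01613796e-05,
        1.29022033e-02,  1.71514796e-05]), 'tool_pos': array([ 0.27175817, -0.61707529,  0.22993705]), 'tcp_rot': array([-3.07208484e+00, -6.46477455e-01,  6.02055403e-04]), 'wrist_force': array([-0.35611849, -0.28364805,  0.41267305]), 'torque': array([-0.00374594, -0.0147483 ,  0.03175034]), 'width': 1.001712580977911}
scene {'fovy': 49.539576782946185, 'cx': 318.44989703625754, 'cy': 195.94812842890013, 'k1': -0.06734054145189333, 'rvec': array([ 0.96053084, -2.35991884,  1.20444769]), 'tvec': array([0.34236464, 0.35410754, 0.91440397])}
top {'fovy': 54.293933518633196, 'cx': 322.3094704948723, 'cy': 200.81155988469425, 'k1': 0.0058574932381021015, 'rvec': array([ 2.13826318, -2.12794833,  0.21115059]), 'tvec': array([-0.11623967,  0.55373025,  0.96915602])}
wrist {'fovy': 66.26805752157439, 'cx': 320.8811835297565, 'cy': 197.86952340116213, 'k1': -0.0572644400888594, 'hand_eye': array([[-3.16426380e-04, -9.44348941e-01, -3.28945250e-01,
         8.56173895e-02],
       [ 9.99999449e-01, -6.27938037e-04,  8.40767313e-04,
         5.55526074e-04],
       [-1.00053496e-03, -3.28944803e-01,  9.44348620e-01,
        -1.43589801e-01],
       [ 0.00000000e+00,  0.00000000e+00,  0.00000000e+00,
         1.00000000e+00]])}
```

View pics/scene0.png

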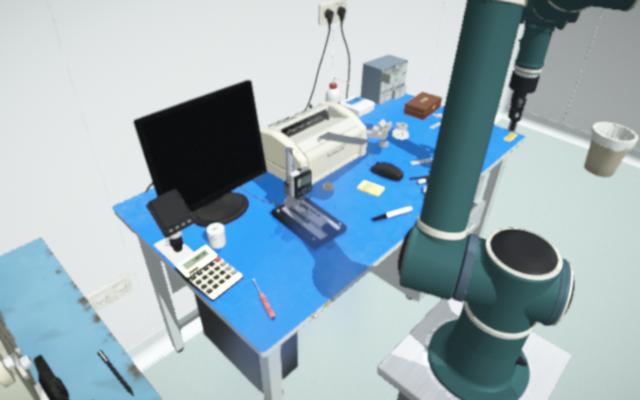

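View pics/top0.png

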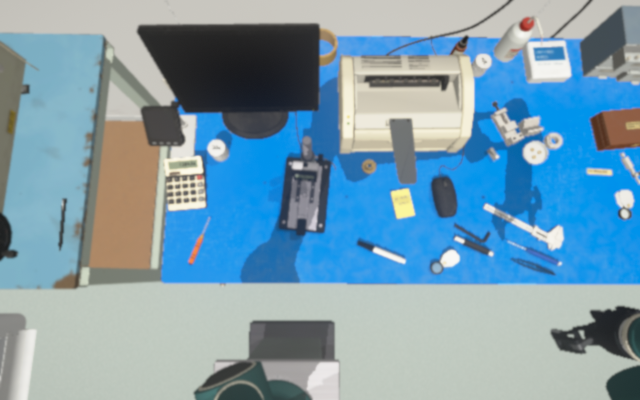

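View pics/wrist0.png

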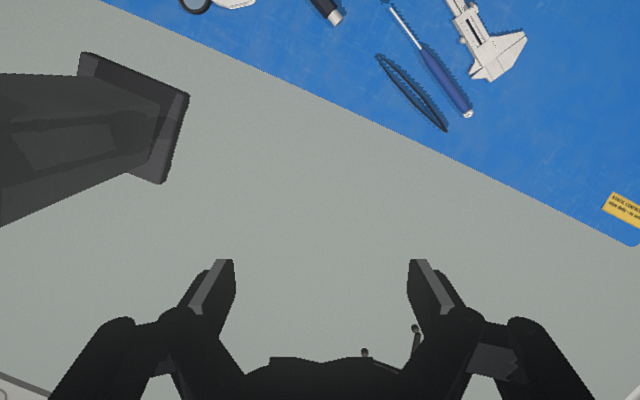

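Scene: stylus (orange) at top-view (200,240), left of the comparator (305,195). The pen is at (382,251), and the robot base is at lower left-centre.

```bash
cat > h.py <<'E'
import numpy as np, cv2
from scipy.spatial.transform import Rotation as R
from workcell import readout, read_camera, camera_params, bot
def intr(p):
    f=200/np.tan(np.radians(p['fovy'])/2); return f
def pose(n,s=None):
    p=camera_params(n)
    if n=='wrist':
        s=s or readout.read_state()
        T=np.eye(4);T[:3,:3]=R.from_rotvec(s['tcp_rot']).as_matrix();T[:3,3]=s['tool_pos']
        T=T@p['hand_eye']; return p,T[:3,:3],T[:3,3]
    Rw=R.from_rotvec(p['rvec']).as_matrix()
    return p,Rw.T,-Rw.T@p['tvec']
def rays(n,uv,s=None):
    p,Rc,o=pose(n,s); f=intr(p); uv=np.atleast_2d(np.array(uv,float))
    K=np.array([[f,0,p['cx']],[0,f,p['cy']],[0,0,1]])
    x=cv2.undistortPoints(uv.reshape(-1,1,2),K,np.array([p['k1'],0,0,0.]))[:,0]
    d=np.c_[x,np.ones(len(x))]@Rc.T
    return o,d/np.linalg.norm(d,axis=1)[:,None]
def onplane(n,uv,z,s=None):
    o,d=rays(n,uv,s); return o+d*((z-o[2])/d[:,2])[:,None]
def proj(n,P,s=None):
    p,Rc,o=pose(n,s); f=intr(p); c=(np.atleast_2d(P)-o)@Rc
    K=np.array([[f,0,p['cx']],[0,f,p['cy']],[0,0,1]])
    return cv2.projectPoints(c.reshape(-1,1,3),np.zeros(3),np.zeros(3),K,np.array([p['k1'],0,0,0.]))[0][:,0]
def tri(obs): # [(o,d)]
    A=np.zeros((3,3));b=np.zeros(3)
    for o,d in obs:
        M=np.eye(3)-np.outer(d,d);A+=M;b+=M@o
    return np.linalg.solve(A,b)
def grab(n,name,crop=None,k=1):
    s=readout.read_state(); im=cv2.cvtColor(read_camera(n),cv2.COLOR_RGB2BGR)
    cv2.imwrite(f'pics/{name}_raw.png',im); save(im,name,crop,k); 
    import pickle; pickle.dump(s,open(f'pics/{name}.pkl','wb')); return im,s
def save(im,name,crop=None,k=1):
    if crop: x0,y0,x1,y1=crop; im=im[y0:y1,x0:x1]
    cv2.imwrite(f'pics/{name}.png',cv2.resize(im,None,fx=k,fy=k,interpolation=cv2.INTER_CUBIC))
E
python3 - <<'E'
from h import *
im=cv2.imread('pics/top0.png'); save(im,'t1',(170,130,350,280),4)
im=cv2.imread('pics/scene0.png'); save(im,'s1',(230,140,370,260),5)
E
```

```text
(no output)
```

View pics/t1.png

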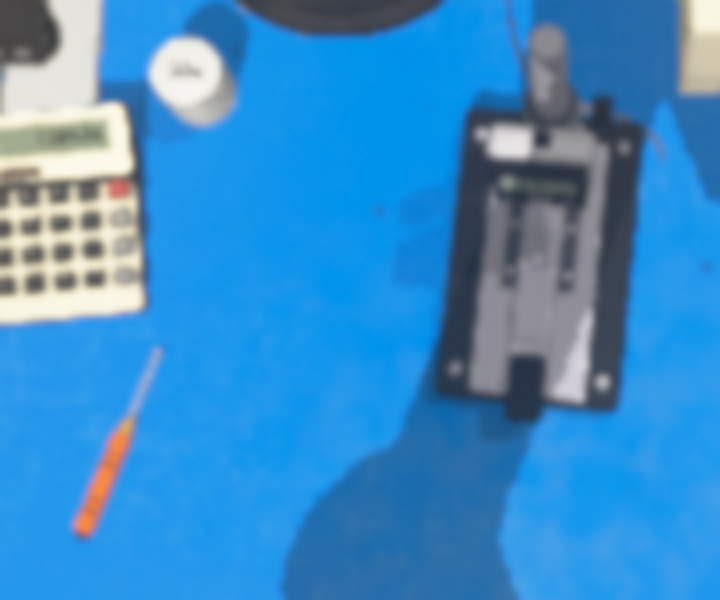

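View pics/s1.png

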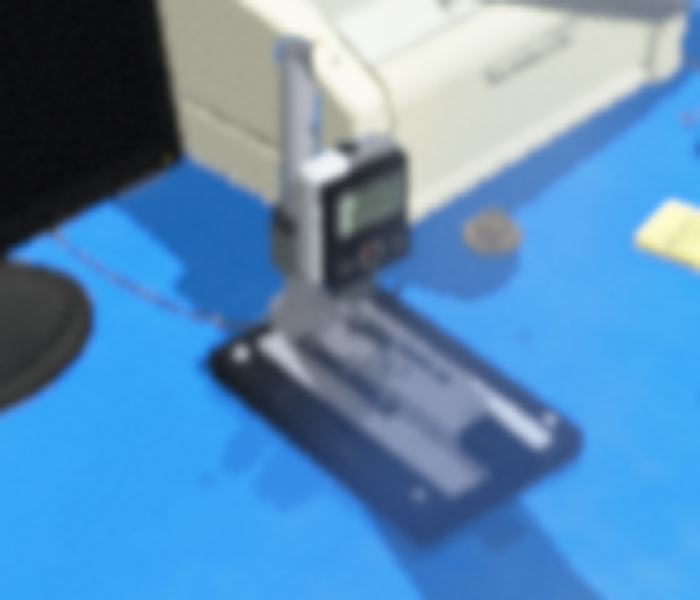

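Run:
```python
from h import *
T=lambda a:np.array(a)/4+[170,130]
print(pose('top')[2],pose('scene')[2])
B=onplane('top',T([(440,395),(615,409),(642,122),(469,109)]),.024);print(B.round(3))
print(np.linalg.norm(np.roll(B,-1,0)-B,axis=1).round(3), B.mean(0))
im=cv2.imread('pics/top0.png');hsv=cv2.cvtColor(im,cv2.COLOR_BGR2HSV)
m=cv2.inRange(hsv,(3,130,120),(22,255,255));m[:, :180]=0;m[:,215:]=0;m[:210]=0;m[275:]=0
c=max(cv2.findContours(m,0,1)[0],key=cv2.contourArea);r=cv2.minAreaRect(c);print(r)
print(onplane('top',cv2.boxPoints(r),.006).round(3), onplane('top',[r[0]],.006))
print('tip',onplane('top',T([(158,350)]),.006))
print('grip near end',onplane('top',T([(505,418),(540,420),(510,355),(545,358)]),.045).round(3))
```

```text
[ 0.36964484 -0.0982415   1.05503722] [-0.10682822  0.62737348  0.82081092]
[[ 0.483 -0.002  0.024]
 [ 0.475 -0.118  0.024]
 [ 0.672 -0.136  0.024]
 [ 0.68  -0.017  0.024]]
[0.116 0.198 0.119 0.197] [ 0.57749409 -0.06845059  0.024     ]
((195.5, 249.49998474121094), (2.84615421295166, 27.307695388793945), 22.61986541748047)
[[0.397 0.238 0.006]
 [0.464 0.214 0.006]
 [0.461 0.207 0.006]
 [0.394 0.231 0.006]] [[0.4289269  0.22241067 0.006     ]]
tip [[0.5149104  0.19018353 0.006     ]]
grip near end [[ 0.466 -0.046  0.045]
 [ 0.465 -0.069  0.045]
 [ 0.507 -0.049  0.045]
 [ 0.506 -0.072  0.045]]
```

```bash
cat > mv.py <<'E'
from h import *
import json,sys
def load():
    d=json.load(open('cmd.json'));return np.array(d['p']),R.from_matrix(d['R'])
def store(p,r): json.dump(dict(p=list(map(float,p)),R=r.as_matrix().tolist()),open('cmd.json','w'))
def down(yaw,pitch=0): # tool z down, tool x at yaw deg
    c,s=np.cos(np.radians(yaw)),np.sin(np.radians(yaw))
    M=np.array([[c,s,0],[s,-c,0],[0,0,-1]])
    return R.from_matrix(M.T.T) if np.linalg.det(M)>0 else None
def plan(p,r,commit=True):
    p0,r0=load(); sh=r0.inv().apply(np.array(p)-p0).round(4); tn=((r0.inv()*r).as_rotvec()/np.pi).round(4)
    print('shift',sh,'turn',tn,'| mm %.1f deg %.1f rows %.1f'%(1000*np.linalg.norm(sh),180*np.linalg.norm(tn),max(np.linalg.norm(sh)/.0417,180*np.linalg.norm(tn)/7.16)))
    if commit: store(p0+r0.apply(sh), r0*R.from_rotvec(tn*np.pi))
E
python3 - <<'E'
from mv import *
q=R.from_rotvec(readout.read_state()['tcp_rot'])
print(q.as_matrix().round(3)); 
store([.272,-.618,.231],down(23.75)); print((q.inv()*down(23.75)).as_rotvec())
plan([.406,-.384,.27],down(57)); plan([.54,-.15,.30],down(90))
E
```

```text
[[ 0.915  0.403 -0.001]
 [ 0.403 -0.915  0.002]
 [ 0.    -0.002 -1.   ]]
[-1.78004025e-03 -8.72578720e-05  2.61663812e-04]
shift [ 0.2169 -0.1602 -0.039 ] turn [ 0.      0.     -0.1847] | mm 272.5 deg 33.2 rows 6.5
shift [ 0.2692 -0.0151 -0.03  ] turn [ 0.      0.     -0.1834] | mm 271.3 deg 33.0 rows 6.5
```

Emit:
{"op": "apply_moves", "data": {
  "plan": [
    [[0.2169, -0.1602, -0.039, 0, 0, -0.1847, -1], [0.2169, -0.1602, -0.039, 0, 0, -0.1847, -1], [0.2169, -0.1602, -0.039, 0, 0, -0.1847, -1], [0.2169, -0.1602, -0.039, 0, 0, -0.1847, -1], [0.2169, -0.1602, -0.039, 0, 0, -0.1847, -1], [0.2169, -0.1602, -0.039, 0, 0, -0.1847, -1], [0.2169, -0.1602, -0.039, 0, 0, -0.1847, -1], [0.2169, -0.1602, -0.039, 0, 0, -0.1847, -1]]
  ]
}}

```text
time: 0.82
tool_pos: [0.4083, -0.3799, 0.2712]
tcp_rot: [2.757, 1.505, 0.003]
wrist_force: [-1.0, 0.1, -0.4]
width: 0.996
```

Emit:
{"op": "apply_moves", "data": {
  "plan": [
    [[0.2692, -0.0151, -0.03, 0, 0, -0.1834, 1], [0.2692, -0.0151, -0.03, 0, 0, -0.1834, 1], [0.2692, -0.0151, -0.03, 0, 0, -0.1834, 1], [0.2692, -0.0151, -0.03, 0, 0, -0.1834, 1], [0.2692, -0.0151, -0.03, 0, 0, -0.1834, 1], [0.2692, -0.0151, -0.03, 0, 0, -0.1834, 1], [0.2692, -0.0151, -0.03, 0, 0, -0.1834, 1], [0.2692, -0.0151, -0.03, 0, 0, -0.1834, 1]]
  ]
}}

```text
time: 1.48
tool_pos: [0.5419, -0.1465, 0.3006]
tcp_rot: [2.216, 2.227, 0.003]
wrist_force: [-0.3, -0.3, 0.6]
width: -0.001
```

Run:
```python
from mv import *
im,s=grab('wrist','w1'); print(s['tool_pos'],s['tcp_rot'],s['time'],load()[0],s['wrist_force'])
```

```text
[ 0.54185731 -0.14652291  0.30057615] [2.21609196 2.22653693 0.00296876] 1.4833 [ 0.53998028 -0.15002653  0.3       ] [-0.31601797 -0.27549218  0.62509176]
```

View pics/w1.png

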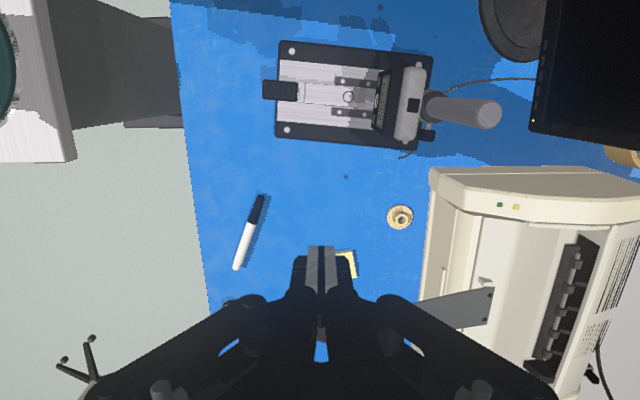

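Run:
```python
from mv import *
s=readout.read_state();print(s['tool_pos'],s['tcp_rot'],s['time'])
im=cv2.imread('pics/w1_raw.png'); save(im,'w1z',(250,30,450,165),4)
```

```text
[ 0.54067146 -0.14847731  0.30013532] [ 2.21707342e+00  2.22567237e+00 -4.76075355e-04] 1.5333
```

View pics/w1z.png

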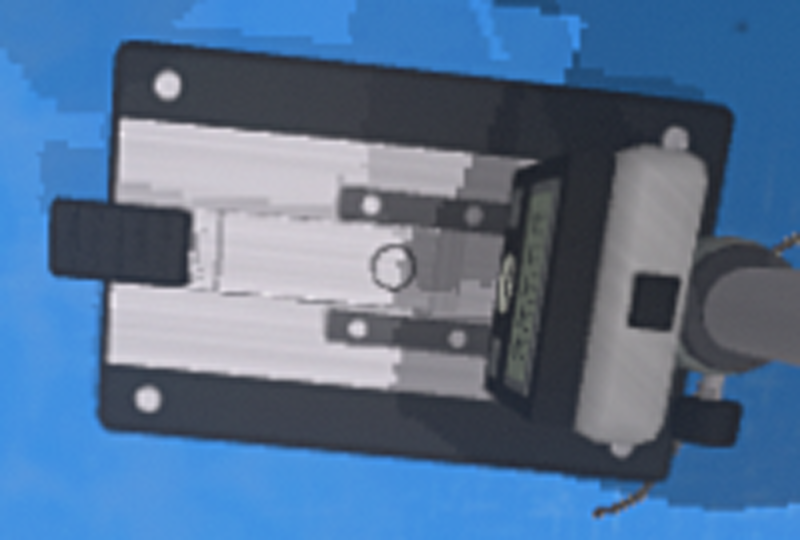

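Run:
```python
from mv import *
import pickle; s=pickle.load(open('pics/w1.pkl','rb'))
W=lambda a:np.array(a)/4+[250,30]
B=onplane('wrist',W([(117,41),(99,431),(668,481),(735,106)]),.024,s);print(B.round(4))
print(np.linalg.norm(np.roll(B,-1,0)-B,axis=1).round(3), B.mean(0))
x=(B[2]+B[3]-B[0]-B[1])[:2];print('yaw',np.degrees(np.arctan2(x[1],x[0])), 'yaw2',np.degrees(np.arctan2(*((B[0]+B[3]-B[1]-B[2])[:2]*[-1,1]))))
print('rails',onplane('wrist',W([(340,186),(337,218),(328,308),(325,343)]),.034,s).round(4))
print('ring',onplane('wrist',W([(393,266)]),.040,s).round(4))
print('grip',onplane('wrist',W([(51,200),(49,272),(191,210),(188,286)]),.045,s).round(4))
```

```text
[[ 4.905e-01  1.000e-04  2.400e-02]
 [ 4.802e-01 -1.216e-01  2.400e-02]
 [ 6.765e-01 -1.377e-01  2.400e-02]
 [ 6.865e-01 -1.680e-02  2.400e-02]]
[0.122 0.197 0.121 0.197] [ 0.58342682 -0.06901056  0.024     ]
yaw -4.805512526293574 yaw2 -4.79166986940332
rails [[ 0.5604 -0.0432  0.034 ]
 [ 0.5597 -0.0528  0.034 ]
 [ 0.5572 -0.0804  0.034 ]
 [ 0.5564 -0.0915  0.034 ]]
ring [[ 0.5773 -0.0672  0.04  ]]
grip [[ 0.4713 -0.0479  0.045 ]
 [ 0.4696 -0.0692  0.045 ]
 [ 0.5143 -0.0509  0.045 ]
 [ 0.513  -0.0734  0.045 ]]
```

The wrist view shows the comparator: base corners, rails, ring at (348,97) and grip end at (262,90). Recovered sizes are within 1.5% of the given ones. Origin is about (0.583,-0.069), yaw -4.8°, and the ring is about 41 mm short of the probe.

Run:
```python
from mv import *
plan([.46,-.10,.25],down(133)); plan([.425,-.0546,.12],down(175.2)); plan([.4306,-.0551,.036],down(175.2))
```

```text
shift [ 0.05 -0.08  0.05] turn [ 0.      0.     -0.2388] | mm 106.8 deg 43.0 rows 6.0
shift [0.0571 0.0054 0.13  ] turn [ 0.      0.     -0.2345] | mm 142.1 deg 42.2 rows 5.9
shift [-0.0056 -0.      0.084 ] turn [0. 0. 0.] | mm 84.2 deg 0.0 rows 2.0
```

Emit:
{"op": "apply_moves", "data": {
  "plan": [
    [[0.05, -0.08, 0.05, 0, 0, -0.2388, 1], [0.05, -0.08, 0.05, 0, 0, -0.2388, 1], [0.05, -0.08, 0.05, 0, 0, -0.2388, 1], [0.05, -0.08, 0.05, 0, 0, -0.2388, 1], [0.05, -0.08, 0.05, 0, 0, -0.2388, 1], [0.05, -0.08, 0.05, 0, 0, -0.2388, 1], [0.05, -0.08, 0.05, 0, 0, -0.2388, 1], [0.05, -0.08, 0.05, 0, 0, -0.2388, 1]]
  ]
}}

```text
time: 2.2
tool_pos: [0.4592, -0.101, 0.2499]
tcp_rot: [-1.26, -2.877, 0.001]
wrist_force: [-0.5, 0.3, -0.7]
width: -0.0
```

Emit:
{"op": "apply_moves", "data": {
  "plan": [
    [[0.0571, 0.0054, 0.13, 0, 0, -0.2345, 1], [0.0571, 0.0054, 0.13, 0, 0, -0.2345, 1], [0.0571, 0.0054, 0.13, 0, 0, -0.2345, 1], [0.0571, 0.0054, 0.13, 0, 0, -0.2345, 1], [0.0571, 0.0054, 0.13, 0, 0, -0.2345, 1], [0.0571, 0.0054, 0.13, 0, 0, -0.2345, 1], [0.0571, 0.0054, 0.13, 0, 0, -0.2345, 1], [0.0571, 0.0054, 0.13, 0, 0, -0.2345, 1]]
  ]
}}

```text
time: 2.87
tool_pos: [0.4249, -0.0549, 0.1203]
tcp_rot: [-0.14, -3.138, 0.0]
wrist_force: [-0.4, -0.4, 0.5]
width: -0.001
```

Emit:
{"op": "apply_moves", "data": {
  "plan": [
    [[-0.0056, 0, 0.03, 0, 0, 0, 1], [-0.0056, 0, 0.06, 0, 0, 0, 1], [-0.0056, 0, 0.084, 0, 0, 0, 1], [-0.0056, 0, 0.084, 0, 0, 0, 1], [-0.0056, 0, 0.084, 0, 0, 0, 1], [-0.0056, 0, 0.084, 0, 0, 0, 1], [-0.0056, 0, 0.084, 0, 0, 0, 1], [-0.0056, 0, 0.084, 0, 0, 0, 1]]
  ]
}}

```text
time: 3.53
tool_pos: [0.4323, -0.0552, 0.0382]
tcp_rot: [0.132, 3.135, -0.001]
wrist_force: [0.0, 0.0, 0.5]
width: 0.001
```

Run:
```python
from mv import *
im,s=grab('wrist','w2'); print(s['tool_pos'],s['tcp_rot'],s['time'],load()[0],s['wrist_force'])
grab('scene','s2',(230,140,370,260),5)
```

```text
[ 0.43228439 -0.05518374  0.0382026 ] [ 1.32084590e-01  3.13501401e+00 -9.32184877e-04] 3.5333 [ 0.43056722 -0.05505813  0.036     ] [0.04010178 0.01669079 0.5202819 ]
```

View pics/w2.png

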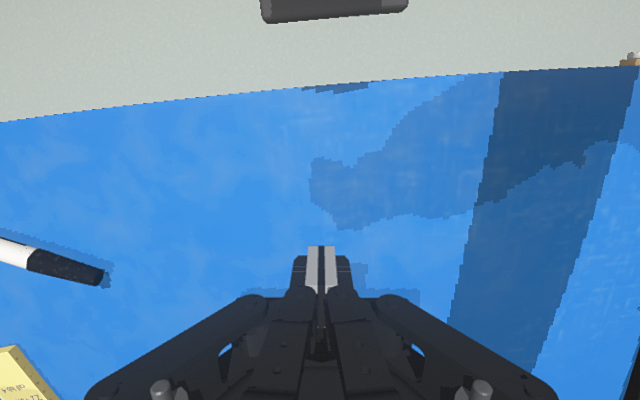

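View pics/s2.png

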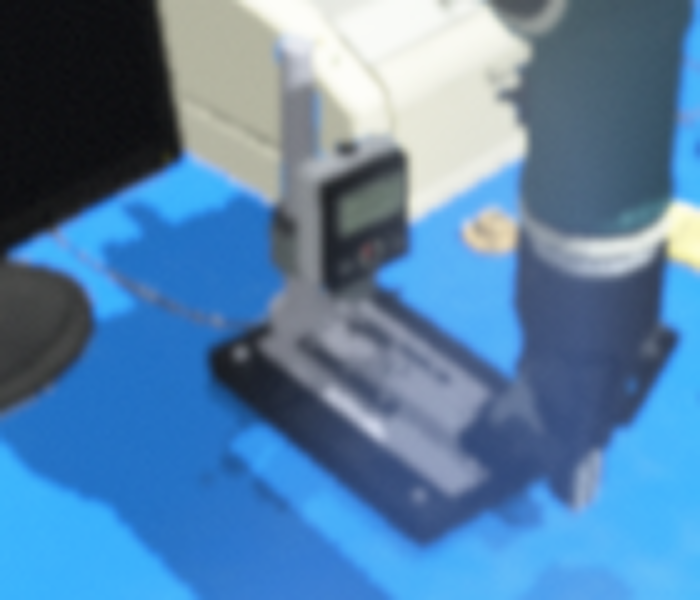

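Emit:
{"op": "apply_moves", "data": {
  "plan": [
    [[-0.012, 0, 0, 0, 0, 0, 1], [-0.02, 0, 0, 0, 0, 0, 1], [-0.024, 0, 0, 0, 0, 0, 1], [-0.026, 0, 0, 0, 0, 0, 1], [-0.028, 0, 0, 0, 0, 0, 1], [-0.03, 0, 0, 0, 0, 0, 1], [-0.032, 0, 0, 0, 0, 0, 1], [-0.034, 0, 0, 0, 0, 0, 1]]
  ]
}}

```text
time: 4.3
tool_pos: [0.464, -0.0575, 0.0358]
tcp_rot: [-0.131, -3.138, -0.0]
wrist_force: [-1.1, -0.0, -1.4]
width: -0.0
```

Emit:
{"op": "apply_moves", "data": {
  "plan": [
    [[-0.001, 0, 0, 0, 0, 0, 1], [-0.002, 0, 0, 0, 0, 0, 1], [-0.003, 0, 0, 0, 0, 0, 1], [-0.004, 0, 0, 0, 0, 0, 1], [-0.005, 0, 0, 0, 0, 0, 1], [-0.006, 0, 0, 0, 0, 0, 1], [-0.007, 0, 0, 0, 0, 0, 1], [-0.008, 0, 0, 0, 0, 0, 1]]
  ]
}}

```text
time: 4.97
tool_pos: [0.4724, -0.0583, 0.0363]
tcp_rot: [0.131, 3.139, 0.0]
wrist_force: [-0.7, -0.8, -1.1]
width: 0.001
```

Run:
```python
from mv import *
s=readout.read_state(); print(s['wrist_force'],s['tool_pos'])
grab('top','t3',(270,130,350,280),5)
grab('scene','s3',(270,160,370,260),6)
s=readout.read_state(); print(s['wrist_force'],s['tool_pos'])
```

```text
[-0.71579476 -0.80500155 -1.07094206] [ 0.47239881 -0.05827707  0.03629488]
[-0.91100361 -0.40504449 -0.33936526] [ 0.47264613 -0.05831646  0.03638905]
```

View pics/t3.png

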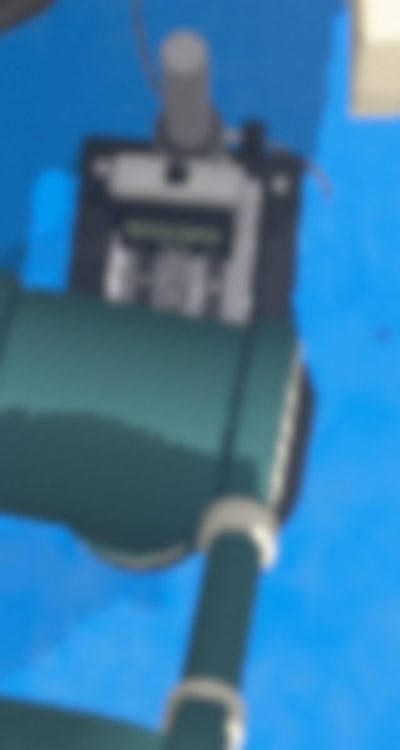

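View pics/s3.png

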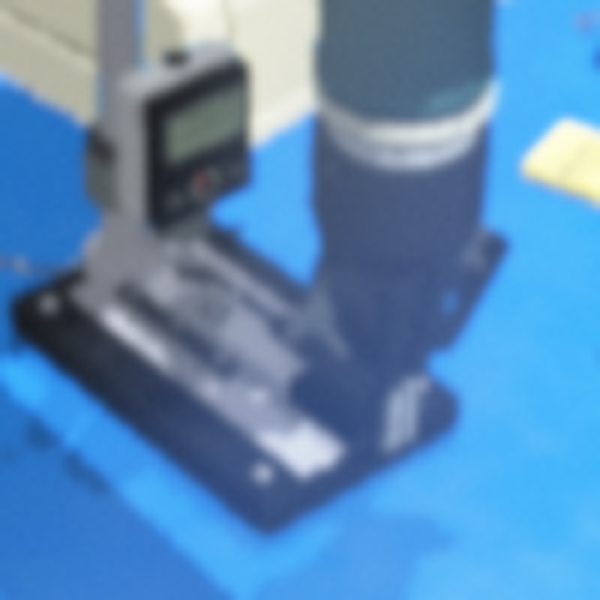

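Emit:
{"op": "apply_moves", "data": {
  "plan": [
    [[-0.003, 0, 0, 0, 0, 0, 1], [-0.006, 0, 0, 0, 0, 0, 1], [-0.009, 0, 0, 0, 0, 0, 1], [-0.012, 0, 0, 0, 0, 0, 1], [-0.015, 0, 0, 0, 0, 0, 1], [-0.018, 0, 0, 0, 0, 0, 1], [-0.02, 0, 0, 0, 0, 0, 1], [-0.021, 0, 0, 0, 0, 0, 1]]
  ]
}}

```text
time: 5.73
tool_pos: [0.4931, -0.06, 0.0361]
tcp_rot: [-0.131, -3.138, -0.0]
wrist_force: [-3.7, -0.2, 1.5]
width: -0.0
```

Run:
```python
from mv import *
grab('scene','s4',(260,160,360,260),6)
s=readout.read_state(); print(s['wrist_force'],s['tool_pos'])
```

```text
[-1.3428802   0.24620266  0.00860128] [ 0.49339648 -0.06004491  0.03612576]
```

View pics/s4.png

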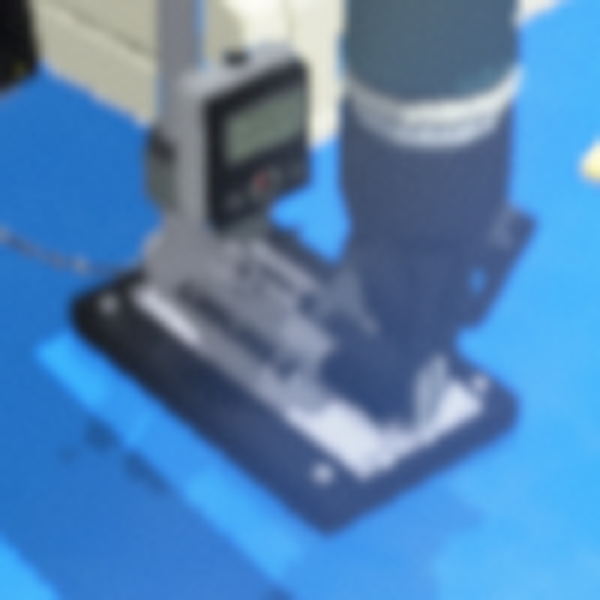

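Run:
```python
from mv import *
p,r=load(); store(p+r.apply([-.063,0,0]),r); print(load()[0])
plan([.43,-.08,.156],down(133)); plan([.42,-.136,.156],down(90))
```

```text
[ 0.49334646 -0.06032764  0.036     ]
shift [ 0.0615 -0.0249 -0.12  ] turn [0.     0.     0.2345] | mm 137.1 deg 42.2 rows 5.9
shift [-0.0342 -0.0455  0.    ] turn [0.     0.     0.2388] | mm 56.9 deg 43.0 rows 6.0
```

Emit:
{"op": "apply_moves", "data": {
  "plan": [
    [[0.035, 0, 0, 0, 0, 0, 1], [0.0615, -0.01, -0.04, 0, 0, 0.02, 1], [0.0615, -0.0249, -0.08, 0, 0, 0.06, 1], [0.0615, -0.0249, -0.12, 0, 0, 0.1, 1], [0.0615, -0.0249, -0.12, 0, 0, 0.14, 1], [0.0615, -0.0249, -0.12, 0, 0, 0.18, 1], [0.0615, -0.0249, -0.12, 0, 0, 0.21, 1], [0.0615, -0.0249, -0.12, 0, 0, 0.2345, 1]]
  ]
}}

```text
time: 6.45
tool_pos: [0.4318, -0.0802, 0.1578]
tcp_rot: [1.258, 2.873, 0.002]
wrist_force: [0.8, 0.1, -1.2]
width: 0.001
```

Emit:
{"op": "apply_moves", "data": {
  "plan": [
    [[-0.0342, -0.0455, 0, 0, 0, 0.2388, 1], [-0.0342, -0.0455, 0, 0, 0, 0.2388, 1], [-0.0342, -0.0455, 0, 0, 0, 0.2388, 1], [-0.0342, -0.0455, 0, 0, 0, 0.2388, 1], [-0.0342, -0.0455, 0, 0, 0, 0.2388, 1], [-0.0342, -0.0455, 0, 0, 0, 0.2388, 1], [-0.0342, -0.0455, 0, 0, 0, 0.2388, 1], [-0.0342, -0.0455, 0, 0, 0, 0.2388, 1]]
  ]
}}

```text
time: 7.12
tool_pos: [0.4209, -0.1361, 0.1568]
tcp_rot: [2.216, 2.224, 0.002]
wrist_force: [0.2, 0.4, -0.4]
width: -0.003
```

Run:
```python
from mv import *
im,s=grab('wrist','w5'); print(s['tool_pos'],s['tcp_rot'],s['time'],load()[0],s['wrist_force'])
print(readout.read_state()['tool_pos'])
```

```text
[ 0.42087387 -0.13611533  0.15681663] [2.21572408e+00 2.22415234e+00 1.60240200e-03] 7.1167 [ 0.42001918 -0.13603817  0.156     ] [ 0.15732878  0.40041671 -0.43301428]
[ 0.42067495 -0.13600744  0.1566848 ]
```

View pics/w5.png

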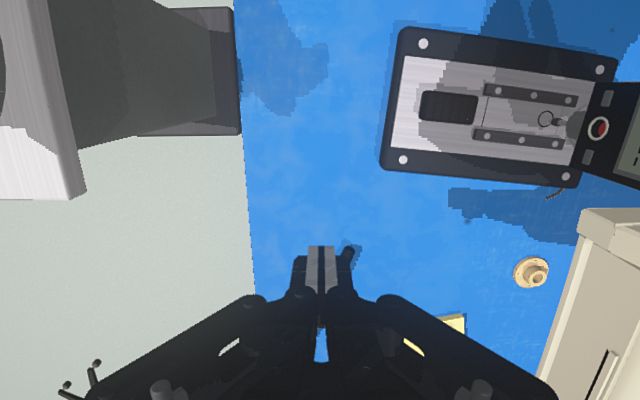

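Excellent view: ring at about (546,119), probe tip to its right near (557,122), red button at (599,127). Zooming.

Run:
```python
from mv import *
im=cv2.imread('pics/w5_raw.png'); save(im,'w5z',(500,70,640,180),5); save(im,'w5y',(375,15,640,195),3)
```

```text
(no output)
```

View pics/w5z.png

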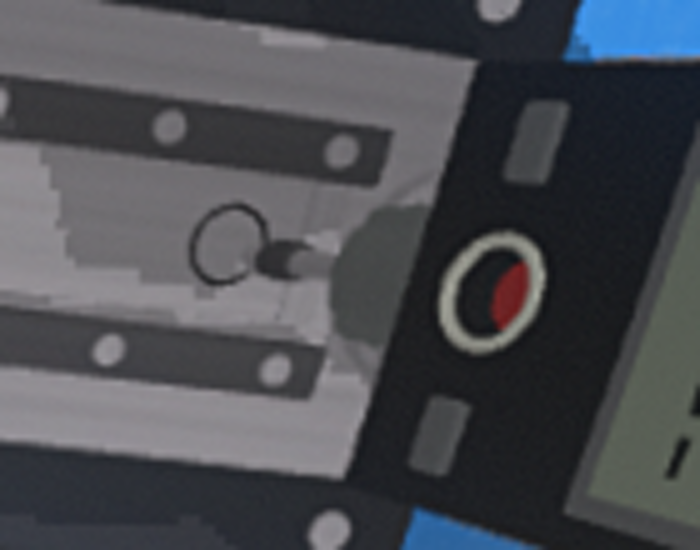

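View pics/w5y.png

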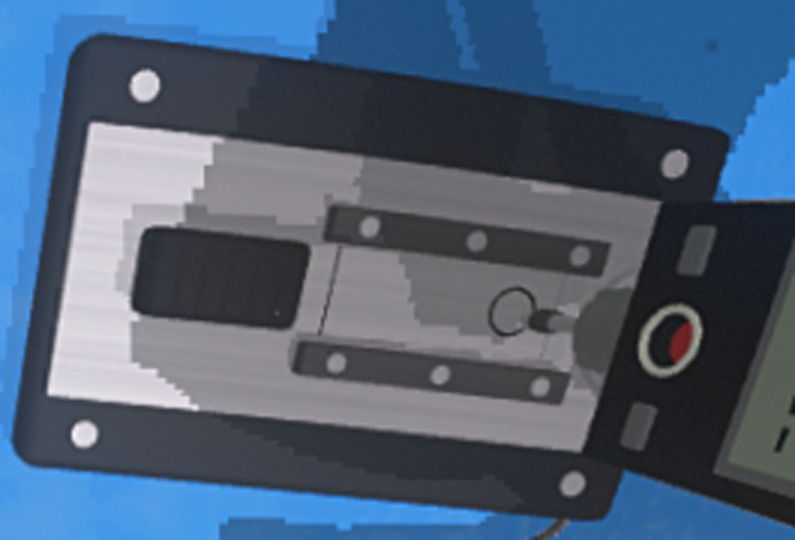

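```bash
cat > comp.py <<'E'
from mv import *
import pickle
yaw=np.radians(-4.8)
u=np.array([np.cos(yaw),np.sin(yaw),0]);v=np.array([-np.sin(yaw),np.cos(yaw),0])
E
python3 - <<'E'
from comp import *
s=pickle.load(open('pics/w5.pkl','rb'))
W=lambda a,k,o:np.array(a)/k+o
Y=lambda a:W(a,3,[375,15]);Z=lambda a:W(a,5,[500,70])
B=onplane('wrist',Y([(78,34),(13,463)]),.024,s);print('front corners',B.round(4),np.linalg.norm(B[0]-B[1]),np.degrees(np.arctan2(B[0,0]-B[1,0],B[0,1]-B[1,1])))
rr=onplane('wrist',Y([(329,206),(323,240),(300,340),(292,372)]),.034,s);print('rail',rr.round(4))
o1=B.mean(0)+.1*u; o2=rr.mean(0)+.025*u
# rail screws/rail back ends ignored
print('origin',o1,o2)
ring=onplane('wrist',Z([(229,243)]),.04,s)[0]; tip=onplane('wrist',Z([(268,258)]),.04,s)[0]
ge=onplane('wrist',Y([(143,228),(133,313)]),.045,s);print('gripend',ge.round(4))
ge=ge.mean(0)
for n,p in dict(ring=ring,tip=tip,gripend=ge).items(): print(n,p.round(4),[round(float((p-o2)@a)*1000,1) for a in(u,v)])
# recess circle: intersect plane x_c=18
o,d=rays('wrist',Z([(493,292)]),s); d=d[0]
for oo in (o1,o2):
    t=((oo-o)@u+.018)/(d@u); P=o+t*d; print('mouth',P.round(4),(P-oo)@v)
E
```

```text
front corners [[ 4.869e-01  2.000e-04  2.400e-02]
 [ 4.763e-01 -1.199e-01  2.400e-02]] 0.12055731122454667 5.05863547384049
rail [[ 0.5584 -0.0432  0.034 ]
 [ 0.5581 -0.0523  0.034 ]
 [ 0.5557 -0.0802  0.034 ]
 [ 0.5548 -0.0895  0.034 ]]
origin [ 0.5812381  -0.06818265  0.024     ] [ 0.58168584 -0.06840314  0.034     ]
gripend [[ 0.5029 -0.0502  0.045 ]
 [ 0.5024 -0.0724  0.045 ]]
ring [ 0.6144 -0.07    0.04  ] [32.7, 1.1]
tip [ 0.6222 -0.0724  0.04  ] [40.7, -0.6]
gripend [ 0.5026 -0.0613  0.045 ] [-79.4, 0.4]
mouth [ 0.5992 -0.0699  0.1116] -0.00020046505513081616
mouth [ 0.5996 -0.0699  0.1111] -2.749123972651796e-05
```

Ring is still about 6.5–7 mm short of the tip (in-image difference 7–8 mm; grip end at -79.4 vs -73). I'll go back and push 6.8 mm more.

Run:
```python
from comp import *
plan([.43,-.07,.12],down(133)); plan([.445,-.0563,.036],down(175.2))
f=np.array([.49335,-.06033,.036])+.0068*u
plan(f,down(175.2)); print(f)
```

```text
shift [0.066 0.01  0.036] turn [ 0.      0.     -0.2388] | mm 75.8 deg 43.0 rows 6.0
shift [-0.0002  0.0203  0.084 ] turn [ 0.      0.     -0.2345] | mm 86.4 deg 42.2 rows 5.9
shift [-0.0553  0.0001  0.    ] turn [0. 0. 0.] | mm 55.3 deg 0.0 rows 1.3
[ 0.50012615 -0.06089901  0.036     ]
```

Emit:
{"op": "apply_moves", "data": {
  "plan": [
    [[0.066, 0.01, 0.036, 0, 0, -0.2388, 1], [0.066, 0.01, 0.036, 0, 0, -0.2388, 1], [0.066, 0.01, 0.036, 0, 0, -0.2388, 1], [0.066, 0.01, 0.036, 0, 0, -0.2388, 1], [0.066, 0.01, 0.036, 0, 0, -0.2388, 1], [0.066, 0.01, 0.036, 0, 0, -0.2388, 1], [0.066, 0.01, 0.036, 0, 0, -0.2388, 1], [0.066, 0.01, 0.036, 0, 0, -0.2388, 1]]
  ]
}}

```text
time: 7.83
tool_pos: [0.4302, -0.0697, 0.1204]
tcp_rot: [1.255, 2.879, 0.0]
wrist_force: [0.7, 0.5, 0.2]
width: -0.002
```

Emit:
{"op": "apply_moves", "data": {
  "plan": [
    [[-0.0002, 0.0203, 0.03, 0, 0, -0.2345, 1], [-0.0002, 0.0203, 0.055, 0, 0, -0.2345, 1], [-0.0002, 0.0203, 0.075, 0, 0, -0.2345, 1], [-0.0002, 0.0203, 0.084, 0, 0, -0.2345, 1], [-0.0002, 0.0203, 0.084, 0, 0, -0.2345, 1], [-0.0002, 0.0203, 0.084, 0, 0, -0.2345, 1], [-0.0002, 0.0203, 0.084, 0, 0, -0.2345, 1], [-0.0002, 0.0203, 0.084, 0, 0, -0.2345, 1]]
  ]
}}

```text
time: 8.5
tool_pos: [0.4451, -0.0561, 0.0364]
tcp_rot: [0.138, 3.138, -0.0]
wrist_force: [0.2, -0.4, 0.0]
width: 0.0
```

Emit:
{"op": "apply_moves", "data": {
  "plan": [
    [[-0.02, 0.0001, 0, 0, 0, 0, 1], [-0.035, 0.0001, 0, 0, 0, 0, 1], [-0.044, 0.0001, 0, 0, 0, 0, 1], [-0.047, 0.0001, 0, 0, 0, 0, 1], [-0.05, 0.0001, 0, 0, 0, 0, 1], [-0.053, 0.0001, 0, 0, 0, 0, 1], [-0.0553, 0.0001, 0, 0, 0, 0, 1], [-0.0553, 0.0001, 0, 0, 0, 0, 1]]
  ]
}}

```text
time: 9.17
tool_pos: [0.4975, -0.0602, 0.0355]
tcp_rot: [-0.133, -3.134, -0.001]
wrist_force: [-3.8, -0.2, 2.2]
width: -0.004
```

Run:
```python
from comp import *
plan([.43,-.08,.156],down(133)); plan([.42,-.136,.156],down(90))
```

```text
shift [ 0.0683 -0.0249 -0.12  ] turn [0.     0.     0.2345] | mm 140.3 deg 42.2 rows 5.9
shift [-0.0342 -0.0455  0.    ] turn [0.     0.     0.2388] | mm 56.9 deg 43.0 rows 6.0
```

Emit:
{"op": "apply_moves", "data": {
  "plan": [
    [[0, 0, 0, 0, 0, 0, 1], [0, 0, 0, 0, 0, 0, 1], [0, 0, 0, 0, 0, 0, 1], [0, 0, 0, 0, 0, 0, 1], [0, 0, 0, 0, 0, 0, 1], [0, 0, 0, 0, 0, 0, 1], [0, 0, 0, 0, 0, 0, 1], [0, 0, 0, 0, 0, 0, 1]]
  ]
}}

```text
time: 9.83
tool_pos: [0.5, -0.0606, 0.0363]
tcp_rot: [-0.131, -3.139, -0.0]
wrist_force: [-2.9, 0.2, -1.6]
width: -0.0
```

Emit:
{"op": "apply_moves", "data": {
  "plan": [
    [[0.035, 0, 0, 0, 0, 0, 1], [0.0683, -0.01, -0.04, 0, 0, 0.02, 1], [0.0683, -0.0249, -0.08, 0, 0, 0.06, 1], [0.0683, -0.0249, -0.12, 0, 0, 0.1, 1], [0.0683, -0.0249, -0.12, 0, 0, 0.14, 1], [0.0683, -0.0249, -0.12, 0, 0, 0.18, 1], [0.0683, -0.0249, -0.12, 0, 0, 0.21, 1], [0.0683, -0.0249, -0.12, 0, 0, 0.2345, 1]]
  ]
}}

```text
time: 10.5
tool_pos: [0.4319, -0.0802, 0.1582]
tcp_rot: [1.257, 2.873, 0.002]
wrist_force: [0.6, -0.0, -0.7]
width: 0.004
```

Emit:
{"op": "apply_moves", "data": {
  "plan": [
    [[-0.0342, -0.0455, 0, 0, 0, 0.2388, 1], [-0.0342, -0.0455, 0, 0, 0, 0.2388, 1], [-0.0342, -0.0455, 0, 0, 0, 0.2388, 1], [-0.0342, -0.0455, 0, 0, 0, 0.2388, 1], [-0.0342, -0.0455, 0, 0, 0, 0.2388, 1], [-0.0342, -0.0455, 0, 0, 0, 0.2388, 1], [-0.0342, -0.0455, 0, 0, 0, 0.2388, 1], [-0.0342, -0.0455, 0, 0, 0, 0.2388, 1]]
  ]
}}

```text
time: 11.17
tool_pos: [0.421, -0.1361, 0.1571]
tcp_rot: [2.215, 2.224, 0.002]
wrist_force: [0.1, 0.3, 0.3]
width: -0.001
```

Run:
```python
from mv import *
im,s=grab('wrist','w6',(500,70,640,180),5); print(s['tool_pos'],s['tcp_rot'],s['time'])
```

```text
[ 0.42100375 -0.1361472   0.15710078] [2.21534770e+00 2.22389775e+00 1.81422285e-03] 11.1667
```

View pics/w6.png

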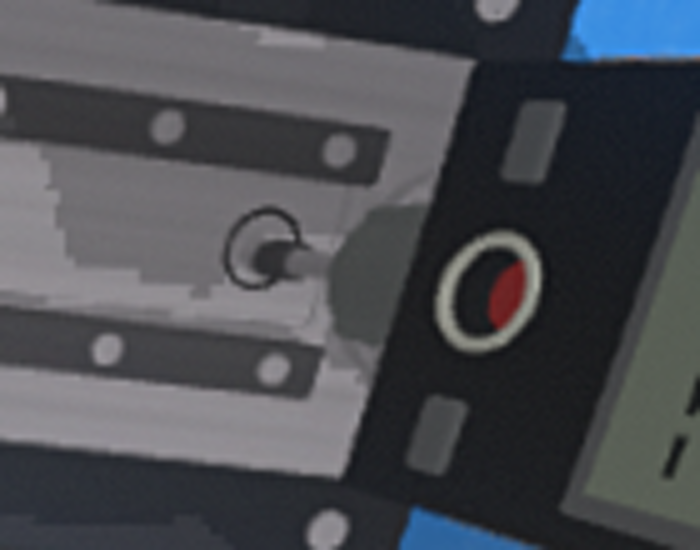

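Ring and probe: ring centre (262,248) zoomed, ball contact about (262–268,256), so the tip is inside, within about 1.5 mm of centre. Now the stylus.

Run:
```python
from comp import *
plan([.43,.13,.2],down(90))
```

```text
shift [ 0.266  0.01  -0.044] turn [0. 0. 0.] | mm 269.8 deg 0.0 rows 6.5
```

Emit:
{"op": "apply_moves", "data": {
  "plan": [
    [[0.266, 0.01, -0.044, 0, 0, 0, -1], [0.266, 0.01, -0.044, 0, 0, 0, -1], [0.266, 0.01, -0.044, 0, 0, 0, -1], [0.266, 0.01, -0.044, 0, 0, 0, -1], [0.266, 0.01, -0.044, 0, 0, 0, -1], [0.266, 0.01, -0.044, 0, 0, 0, -1], [0.266, 0.01, -0.044, 0, 0, 0, -1], [0.266, 0.01, -0.044, 0, 0, 0, -1]]
  ]
}}

```text
time: 11.88
tool_pos: [0.4309, 0.1344, 0.2019]
tcp_rot: [2.212, 2.23, 0.007]
wrist_force: [0.0, 0.1, 0.1]
width: 1.002
```

Run:
```python
from mv import *
im,s=grab('wrist','w7'); print(s['tool_pos'],s['tcp_rot'],s['time'])
s2=readout.read_state();print(s2['tool_pos'])
hsv=cv2.cvtColor(im,cv2.COLOR_BGR2HSV)
m=cv2.inRange(hsv,(2,130,90),(22,255,255))
c=max(cv2.findContours(m,0,1)[0],key=cv2.contourArea);r=cv2.minAreaRect(c);print(r)
b=onplane('wrist',cv2.boxPoints(r),.006,s);print(b.round(4),b.mean(0))
```

```text
[0.43089943 0.13437847 0.20193332] [2.21198151 2.22980211 0.00669714] 11.8833
[0.43041391 0.13233435 0.20114953]
((319.02001953125, 90.13999938964844), (66.34515380859375, 10.521818161010742), 20.924501419067383)
[[0.3954 0.2278 0.006 ]
 [0.3996 0.2375 0.006 ]
 [0.4648 0.2143 0.006 ]
 [0.4611 0.2042 0.006 ]] [0.43022496 0.22095625 0.006     ]
```

View pics/w7.png

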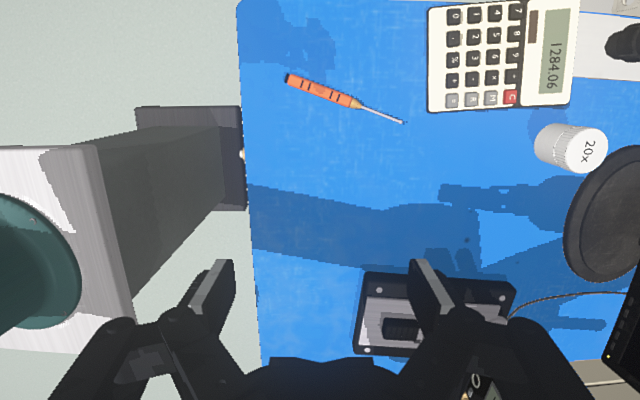

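Run:
```python
from comp import *
s=pickle.load(open('pics/w7.pkl','rb'))
t=onplane('wrist',[(404.5,122.3)],.006,s)[0];c=np.array([.4302,.2209,.006]);d=t-c;print(t,np.linalg.norm(d),np.degrees(np.arctan2(d[1],d[0])))
a=np.radians(-19.8);g=c-.010*np.array([np.cos(a),np.sin(a),0]);print(g)
plan([.425,.19,.12],down(125)); plan([g[0],g[1],.06],down(160.2));plan([g[0],g[1],.004],down(160.2))
```

```text
[0.52323573 0.18878094 0.006     ] 0.09842398577235187 -19.046391933306285
[0.42079119 0.22428738 0.006     ]
shift [ 0.06  -0.005  0.08 ] turn [ 0.      0.     -0.1944] | mm 100.1 deg 35.0 rows 4.9
shift [0.0305 0.0163 0.06  ] turn [ 0.      0.     -0.1956] | mm 69.3 deg 35.2 rows 4.9
shift [ 0.    -0.     0.056] turn [0. 0. 0.] | mm 56.0 deg 0.0 rows 1.3
```

Emit:
{"op": "apply_moves", "data": {
  "plan": [
    [[0.06, -0.005, 0.08, 0, 0, -0.1944, -1], [0.06, -0.005, 0.08, 0, 0, -0.1944, -1], [0.06, -0.005, 0.08, 0, 0, -0.1944, -1], [0.06, -0.005, 0.08, 0, 0, -0.1944, -1], [0.06, -0.005, 0.08, 0, 0, -0.1944, -1], [0.06, -0.005, 0.08, 0, 0, -0.1944, -1], [0.06, -0.005, 0.08, 0, 0, -0.1944, -1], [0.06, -0.005, 0.08, 0, 0, -0.1944, -1]]
  ]
}}

```text
time: 12.6
tool_pos: [0.4251, 0.1895, 0.1205]
tcp_rot: [1.455, 2.784, 0.0]
wrist_force: [-1.0, 1.2, 0.5]
width: 0.999
```

Emit:
{"op": "apply_moves", "data": {
  "plan": [
    [[0.0305, 0.0163, 0.06, 0, 0, -0.1956, -1], [0.0305, 0.0163, 0.06, 0, 0, -0.1956, -1], [0.0305, 0.0163, 0.06, 0, 0, -0.1956, -1], [0.0305, 0.0163, 0.06, 0, 0, -0.1956, -1], [0.0305, 0.0163, 0.06, 0, 0, -0.1956, -1], [0.0305, 0.0163, 0.06, 0, 0, -0.1956, -1], [0.0305, 0.0163, 0.06, 0, 0, -0.1956, -1], [0.0305, 0.0163, 0.06, 0, 0, -0.1956, -1]]
  ]
}}

```text
time: 13.27
tool_pos: [0.421, 0.2244, 0.0606]
tcp_rot: [0.545, 3.093, 0.001]
wrist_force: [-1.7, -0.6, -0.2]
width: 1.002
```

Emit:
{"op": "apply_moves", "data": {
  "plan": [
    [[0, 0, 0.018, 0, 0, 0, -1], [0, 0, 0.033, 0, 0, 0, -1], [0, 0, 0.044, 0, 0, 0, -1], [0, 0, 0.05, 0, 0, 0, -1], [0, 0, 0.054, 0, 0, 0, -1], [0, 0, 0.056, 0, 0, 0, -1], [0, 0, 0.056, 0, 0, 0, -1], [0, 0, 0.056, 0, 0, 0, -1]]
  ]
}}

```text
time: 13.93
tool_pos: [0.4211, 0.2248, 0.0047]
tcp_rot: [0.54, 3.094, 0.001]
wrist_force: [-0.4, 0.3, -0.2]
width: 1.002
```

Run:
```python
from mv import *
im,s=grab('wrist','w8'); print(s['tool_pos'],s['tcp_rot'],s['time'])
```

```text
[0.42109563 0.2248335  0.00473591] [5.39819394e-01 3.09415406e+00 7.81768315e-04] 13.9333
```

View pics/w8.png

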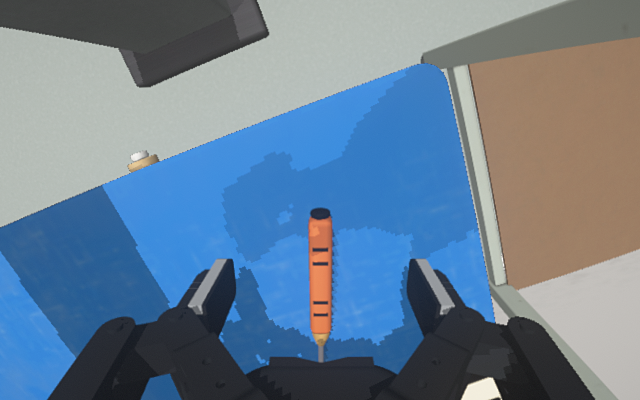

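Stylus handle is centred and aligned between the open fingers (column 320, rows 210–345). Closing.

Emit:
{"op": "apply_moves", "data": {
  "plan": [
    [[0, 0, 0, 0, 0, 0, 1], [0, 0, 0, 0, 0, 0, 1], [0, 0, 0, 0, 0, 0, 1], [0, 0, 0, 0, 0, 0, 1], [0, 0, 0, 0, 0, 0, 1], [0, 0, 0, 0, 0, 0, 1], [0, 0, 0, 0, 0, 0, 1], [0, 0, 0, 0, 0, 0, 1]]
  ],
  "force": 50
}}

```text
time: 14.65
tool_pos: [0.4209, 0.2248, 0.0046]
tcp_rot: [0.539, 3.095, 0.001]
wrist_force: [-0.5, 0.6, 2.2]
width: 0.117
```

Run:
```python
from mv import *
im,s=grab('wrist','w9',(220,180,420,380),3); print(s['tool_pos'],s['tcp_rot'],s['time'],s['wrist_force'],s['width'])
```

```text
[0.42087194 0.22476248 0.00455359] [5.39393066e-01 3.09452180e+00 5.06643930e-04] 14.65 [-0.46565711  0.57037067  2.19342868] 0.117214386718741
```

View pics/w9.png

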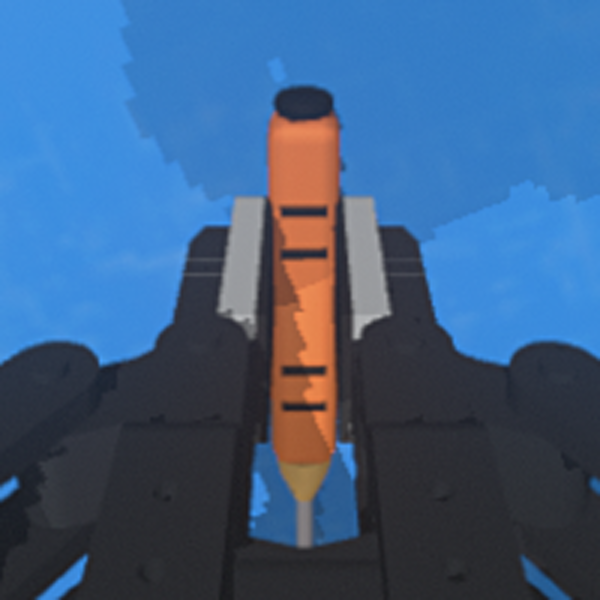

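Emit:
{"op": "apply_moves", "data": {
  "plan": [
    [[0, 0, 0, 0, 0, 0, 0.4], [0, 0, 0, 0, 0, 0, 0.4], [0, 0, 0, 0, 0, 0, 0.4], [0, 0, 0.002, 0, 0, 0, 0.4], [0, 0, 0.0035, 0, 0, 0, 0.4], [0, 0, 0.0035, 0, 0, 0, 0.4], [0, 0, 0.0035, 0, 0, 0, 0.4], [0, 0, 0.0035, 0, 0, 0, 0.4]]
  ],
  "force": 50
}}

```text
time: 15.37
tool_pos: [0.4205, 0.2246, 0.0007]
tcp_rot: [-0.539, -3.095, 0.0]
wrist_force: [-0.5, -0.1, -0.1]
width: 0.298
```

Emit:
{"op": "apply_moves", "data": {
  "plan": [
    [[0, 0, 0, 0, 0, 0, 1], [0, 0, 0, 0, 0, 0, 1], [0, 0, 0, 0, 0, 0, 1], [0, 0, 0, 0, 0, 0, 1], [0, 0, 0, 0, 0, 0, 1], [0, 0, 0, 0, 0, 0, 1], [0, 0, 0, 0, 0, 0, 1], [0, 0, 0, 0, 0, 0, 1]]
  ],
  "force": 50
}}

```text
time: 16.03
tool_pos: [0.4209, 0.2247, 0.001]
tcp_rot: [0.539, 3.095, 0.0]
wrist_force: [0.5, 0.7, 2.7]
width: 0.122
```

Run:
```python
from comp import *
p,r=load(); store(p+r.apply([0,0,.0035]),r); print(load()[0])
O=np.array([.5823,-.0687,0]); np.save('O.npy',O)
T=lambda gap: O+(.018-gap-.107)*u+[0,0,.103]
print(T(.045))
plan([.4208,.2243,.103],down(160.2)); q=T(.045); plan([.43,.08,.103],down(167)); plan(q,down(175.2))
```

```text
[0.42081847 0.22432599 0.0005    ]
[ 0.44876996 -0.05748717  0.103     ]
shift [ 0.     -0.     -0.1025] turn [0. 0. 0.] | mm 102.5 deg 0.0 rows 2.5
shift [-0.0575 -0.1327  0.    ] turn [ 0.      0.     -0.0377] | mm 144.6 deg 6.8 rows 3.5
shift [-0.0492 -0.1297  0.    ] turn [ 0.      0.     -0.0456] | mm 138.7 deg 8.2 rows 3.3
```

Emit:
{"op": "apply_moves", "data": {
  "plan": [
    [[0, 0, -0.015, 0, 0, 0, 1], [0, 0, -0.035, 0, 0, 0, 1], [0, 0, -0.055, 0, 0, 0, 1], [0, 0, -0.075, 0, 0, 0, 1], [0, 0, -0.09, 0, 0, 0, 1], [0, 0, -0.1, 0, 0, 0, 1], [0, 0, -0.1025, 0, 0, 0, 1], [0, 0, -0.1025, 0, 0, 0, 1]]
  ]
}}

```text
time: 16.7
tool_pos: [0.4209, 0.2247, 0.1036]
tcp_rot: [0.539, 3.094, 0.001]
wrist_force: [-0.9, -0.0, -0.8]
width: 0.119
```

Emit:
{"op": "apply_moves", "data": {
  "plan": [
    [[-0.01, -0.025, 0, 0, 0, -0.0377, 1], [-0.02, -0.05, 0, 0, 0, -0.0377, 1], [-0.032, -0.075, 0, 0, 0, -0.0377, 1], [-0.043, -0.1, 0, 0, 0, -0.0377, 1], [-0.052, -0.12, 0, 0, 0, -0.0377, 1], [-0.0575, -0.1327, 0, 0, 0, -0.0377, 1], [-0.0575, -0.1327, 0, 0, 0, -0.0377, 1], [-0.0575, -0.1327, 0, 0, 0, -0.0377, 1]]
  ]
}}

```text
time: 17.37
tool_pos: [0.4288, 0.0797, 0.1019]
tcp_rot: [-0.358, -3.119, 0.001]
wrist_force: [-0.9, 1.1, 0.2]
width: 0.126
```

Emit:
{"op": "apply_moves", "data": {
  "plan": [
    [[-0.01, -0.025, 0, 0, 0, -0.0456, 1], [-0.02, -0.05, 0, 0, 0, -0.0456, 1], [-0.03, -0.075, 0, 0, 0, -0.0456, 1], [-0.04, -0.1, 0, 0, 0, -0.0456, 1], [-0.0475, -0.12, 0, 0, 0, -0.0456, 1], [-0.0492, -0.1297, 0, 0, 0, -0.0456, 1], [-0.0492, -0.1297, 0, 0, 0, -0.0456, 1], [-0.0492, -0.1297, 0, 0, 0, -0.0456, 1]]
  ]
}}

```text
time: 18.03
tool_pos: [0.4481, -0.0563, 0.1027]
tcp_rot: [-0.132, -3.137, -0.002]
wrist_force: [-0.1, -0.2, -1.1]
width: 0.121
```

Run:
```python
from mv import *
im,s=grab('wrist','w10'); print(s['tool_pos'],s['tcp_rot'],s['time'],s['wrist_force'],s['width'])
grab('scene','s10',(270,160,370,260),6);grab('top','t10',(270,130,350,280),4)
```

```text
[ 0.44811748 -0.05633143  0.10267914] [-1.32168162e-01 -3.13742831e+00 -1.53469092e-03] 18.0333 [-0.14463038 -0.17134441 -1.10703423] 0.12062869942698252
```

View pics/w10.png

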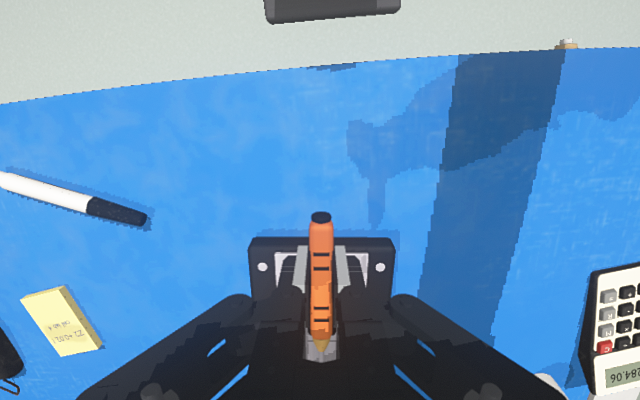

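View pics/s10.png

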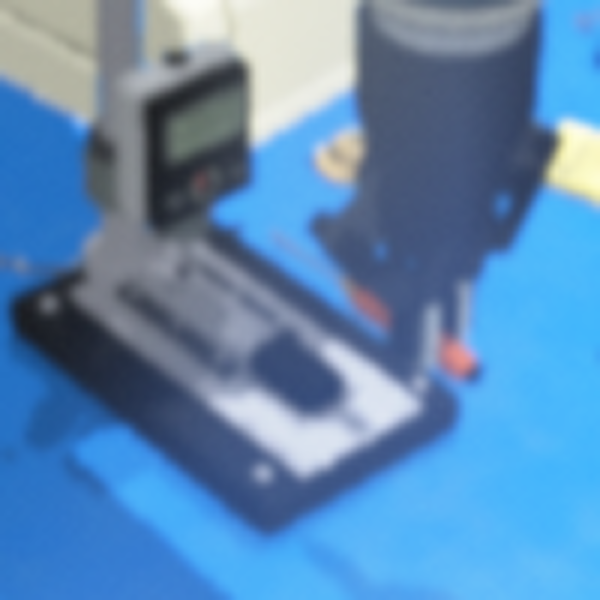

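View pics/t10.png

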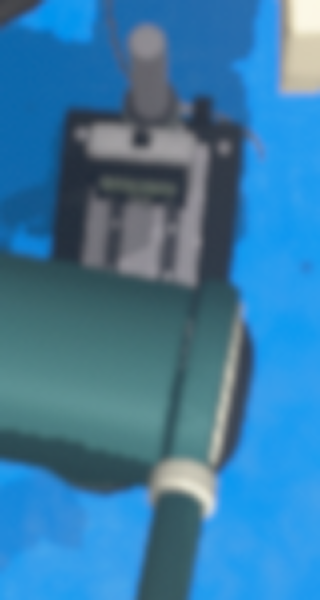

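Run:
```python
from comp import *
s=readout.read_state();print(s['tool_pos'],R.from_rotvec(s['tcp_rot']).as_matrix().round(4))
M=R.from_rotvec(s['tcp_rot']);t=s['tool_pos']
O=np.load('O.npy')
C=lambda P:(proj('scene',P)-[270,160])*6
for n,l in (('handle end',-.025),('handle front',.045),('tip',.105),('tip',.108)): print(n,C(t+M.apply([-l,0,-.005])))
print('mouth',C(O+.018*u+[0,0,.108]), 'corners',C([O-.1*u+.062*v+[0,0,.024],O-.1*u-.062*v+[0,0,.024],O+.1*u+.062*v+[0,0,.024]]))
print('ind face',C([O+.018*u+.032*v+[0,0,.091],O+.018*u-.032*v+[0,0,.091],O+.018*u+.032*v+[0,0,.167],O+.018*u-.032*v+[0,0,.167]]))
im=cv2.imread('pics/s10_raw.png');save(im,'s10z',(290,180,350,230),12)
```

```text
[ 0.44825042 -0.05586271  0.10297509] [[-9.966e-01  8.200e-02 -7.000e-04]
 [ 8.200e-02  9.966e-01  6.000e-04]
 [ 7.000e-04  5.000e-04 -1.000e+00]]
handle end [[467.66875875 371.28718955]]
handle front [[357.06507471 294.52423664]]
tip [[268.36342991 232.95352891]]
tip [[264.06767356 229.97151098]]
mouth [[204.60775148 184.93815245]] corners [[267.61625112 505.8667332 ]
 [464.58423473 390.6537533 ]
 [  2.67814373 295.72950018]]
ind face [[152.09693794 240.18928911]
 [255.81144592 188.71994679]
 [149.77097071 105.04911906]
 [257.42172387  55.54298897]]
```

View pics/s10z.png

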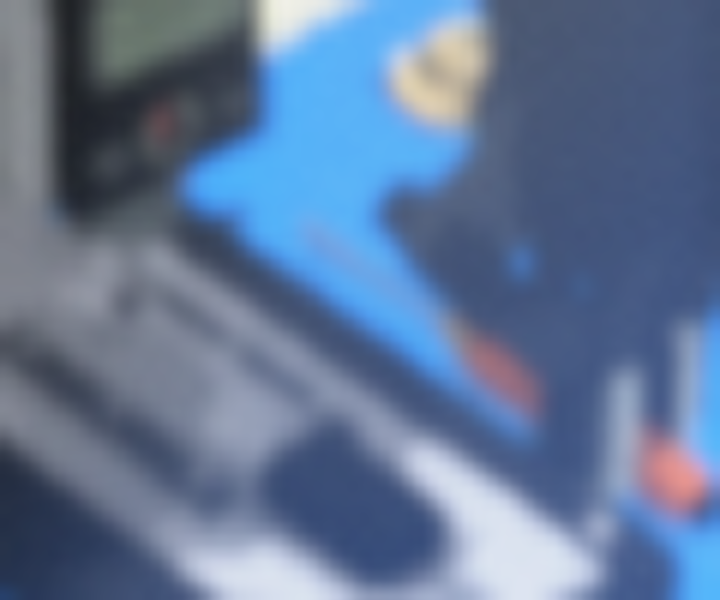

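Emit:
{"op": "apply_moves", "data": {
  "plan": [
    [[-0.008, 0, 0, 0, 0, 0, 1], [-0.016, 0, 0, 0, 0, 0, 1], [-0.024, 0, 0, 0, 0, 0, 1], [-0.03, 0, 0, 0, 0, 0, 1], [-0.034, 0, 0, 0, 0, 0, 1], [-0.036, 0, 0, 0, 0, 0, 1], [-0.036, 0, 0, 0, 0, 0, 1], [-0.036, 0, 0, 0, 0, 0, 1]]
  ]
}}

```text
time: 18.85
tool_pos: [0.4843, -0.0602, 0.1031]
tcp_rot: [-0.131, -3.138, -0.0]
wrist_force: [-0.7, -0.3, -0.8]
width: 0.121
```

Run:
```python
from comp import *
p,r=load(); store(p+r.apply([-.036,0,0]),r)
im,s=grab('scene','s11',(290,175,340,215),14); print(s['tool_pos'],load()[0],s['wrist_force'])
M=R.from_rotvec(s['tcp_rot']);t=s['tool_pos'];O=np.load('O.npy')
print(readout.read_state()['tool_pos'])
C=lambda P:(proj('scene',P)-[290,175])*14
print('tip',C(t+M.apply([-.107,0,-.005])),'hf',C(t+M.apply([-.045,0,-.005])),'mouth',C(O+.018*u+[0,0,.108]))
```

```text
[ 0.4843498  -0.06018073  0.10309658] [ 0.48461105 -0.06046154  0.103     ] [-0.67514635 -0.25919938 -0.80481126]
[ 0.48411111 -0.06013844  0.10305512]
tip [[226.03641637 242.75736884]] hf [[431.73729894 385.75415904]] mouth [[197.41808678 221.52235572]]
```

View pics/s11.png

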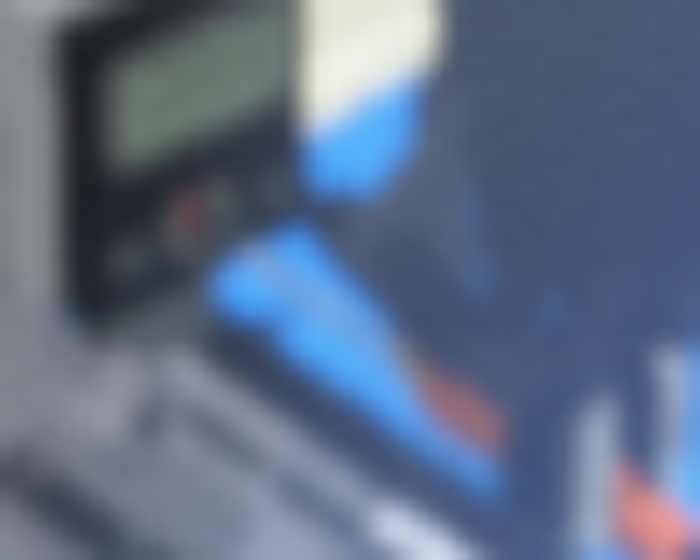

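Emit:
{"op": "apply_moves", "data": {
  "plan": [
    [[-0.002, 0, 0, 0, 0, 0, 1], [-0.004, 0, 0, 0, 0, 0, 1], [-0.006, 0, 0, 0, 0, 0, 1], [-0.008, 0, 0, 0, 0, 0, 1], [-0.01, 0, 0, 0, 0, 0, 1], [-0.012, 0, 0, 0, 0, 0, 1], [-0.012, 0, 0, 0, 0, 0, 1], [-0.012, 0, 0, 0, 0, 0, 1]]
  ]
}}

```text
time: 19.57
tool_pos: [0.4966, -0.0612, 0.1033]
tcp_rot: [-0.131, -3.139, -0.0]
wrist_force: [0.0, 0.1, -0.6]
width: 0.12
```

Run:
```python
from comp import *
im,s=grab('scene','s12',(290,175,340,215),14); print(s['tool_pos'],s['wrist_force'])
f=[]
for i in range(3):
    read_camera('top'); f.append(readout.read_state()['wrist_force'])
print(np.round(f,2))
```

```text
[ 0.49655955 -0.06117806  0.10328013] [ 0.02332361  0.08839771 -0.62067799]
[[ 0.12 -0.12 -0.68]
 [-0.76 -0.44 -0.39]
 [-0.34  0.65 -0.79]]
```

View pics/s12.png

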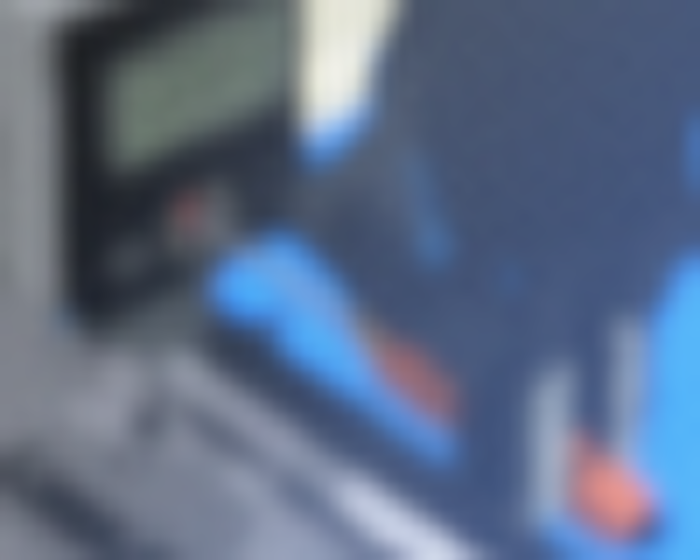

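No contact force and the rod is heading into the circle at about (195,215). Advance in small steps, watching the force.

Emit:
{"op": "apply_moves", "data": {
  "plan": [
    [[-0.0005, 0, 0, 0, 0, 0, 1], [-0.001, 0, 0, 0, 0, 0, 1], [-0.0015, 0, 0, 0, 0, 0, 1], [-0.002, 0, 0, 0, 0, 0, 1], [-0.0025, 0, 0, 0, 0, 0, 1], [-0.003, 0, 0, 0, 0, 0, 1], [-0.003, 0, 0, 0, 0, 0, 1], [-0.003, 0, 0, 0, 0, 0, 1]]
  ]
}}

```text
time: 20.43
tool_pos: [0.4995, -0.0614, 0.1033]
tcp_rot: [0.131, 3.139, -0.0]
wrist_force: [0.0, 1.0, -0.7]
width: 0.123
```

Emit:
{"op": "apply_moves", "data": {
  "plan": [
    [[-0.0005, 0, 0, 0, 0, 0, 1], [-0.001, 0, 0, 0, 0, 0, 1], [-0.0015, 0, 0, 0, 0, 0, 1], [-0.002, 0, 0, 0, 0, 0, 1], [-0.002, 0, 0, 0, 0, 0, 1], [-0.002, 0, 0, 0, 0, 0, 1], [-0.002, 0, 0, 0, 0, 0, 1], [-0.002, 0, 0, 0, 0, 0, 1]]
  ]
}}

```text
time: 21.1
tool_pos: [0.5012, -0.0615, 0.1032]
tcp_rot: [-0.131, -3.138, -0.0]
wrist_force: [-0.9, 0.4, 0.1]
width: 0.125
```

Run:
```python
from comp import *
f=[]
for i in range(4):
    read_camera('top'); f.append(readout.read_state()['wrist_force'])
print(np.round(f,2),readout.read_state()['tool_pos'])
```

```text
[[-1.81 -0.02 -0.11]
 [-0.96  0.48  0.04]
 [-1.66  1.34 -0.46]
 [-1.1   0.11  0.43]] [ 0.50127466 -0.06154832  0.10320684]
```

Emit:
{"op": "apply_moves", "data": {
  "plan": [
    [[-0.0005, 0, 0, 0, 0, 0, 1], [-0.001, 0, 0, 0, 0, 0, 1], [-0.0015, 0, 0, 0, 0, 0, 1], [-0.002, 0, 0, 0, 0, 0, 1], [-0.0025, 0, 0, 0, 0, 0, 1], [-0.003, 0, 0, 0, 0, 0, 1], [-0.003, 0, 0, 0, 0, 0, 1], [-0.003, 0, 0, 0, 0, 0, 1]]
  ]
}}

```text
time: 21.97
tool_pos: [0.5041, -0.0618, 0.1031]
tcp_rot: [-0.131, -3.138, -0.0]
wrist_force: [-2.1, 0.3, -0.3]
width: 0.121
```

Run:
```python
from comp import *
f=[]
for i in range(4):
    read_camera('top'); f.append(readout.read_state()['wrist_force'])
print(np.round(f,2),np.mean(f,0),readout.read_state()['tool_pos'])
```

```text
[[-4.83  0.47  0.15]
 [-3.22 -0.46  1.01]
 [-3.51 -0.29 -0.  ]
 [-3.27  0.33 -0.14]] [-3.71024121  0.01107438  0.25511067] [ 0.50422429 -0.06181063  0.10318528]
```

Force rises with travel as the button spring should (≈3.7 N ⇒ ~3.2 mm). Push on to the stop.

Emit:
{"op": "apply_moves", "data": {
  "plan": [
    [[-0.0005, 0, 0, 0, 0, 0, 1], [-0.001, 0, 0, 0, 0, 0, 1], [-0.0015, 0, 0, 0, 0, 0, 1], [-0.002, 0, 0, 0, 0, 0, 1], [-0.002, 0, 0, 0, 0, 0, 1], [-0.002, 0, 0, 0, 0, 0, 1], [-0.002, 0, 0, 0, 0, 0, 1], [-0.002, 0, 0, 0, 0, 0, 1]]
  ]
}}

```text
time: 22.83
tool_pos: [0.5052, -0.0619, 0.1028]
tcp_rot: [-0.131, -3.136, -0.0]
wrist_force: [-6.9, -0.2, 0.1]
width: 0.12
```

Run:
```python
from comp import *
f=[]
grab('scene','s13',(290,175,340,215),14)
for i in range(4):
    read_camera('top'); f.append(readout.read_state()['wrist_force'])
print(np.round(f,2),np.mean(f,0),readout.read_state()['tool_pos'])
```

```text
[[-5.43  0.21  0.61]
 [-5.92  0.88  0.54]
 [-7.    0.36  0.76]
 [-6.25  0.57  0.85]] [-6.15060558  0.505829    0.69095951] [ 0.50522342 -0.0618263   0.10281479]
```

View pics/s13.png

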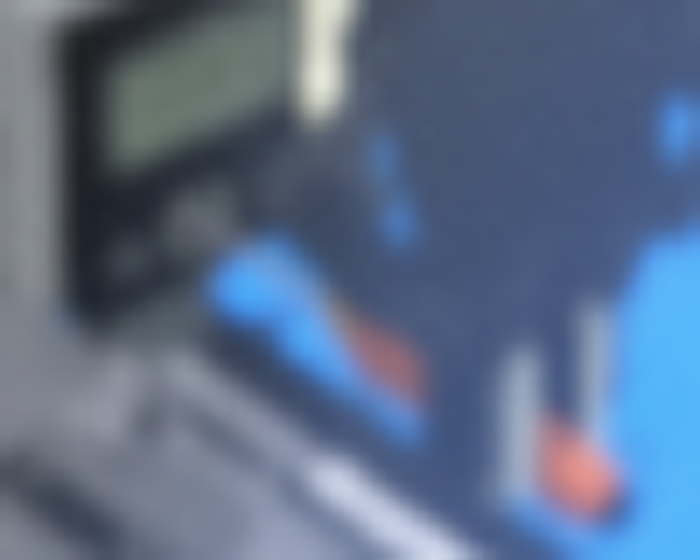

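Force is 6.2 N with the arm stalled about 1 mm short of command and the red no longer visible: button at its stop. Retreat straight and return the stylus.

Run:
```python
from comp import *
p,r=load(); store(p+r.apply([-.022,0,0]),r); print(load()[0])
p,r=load(); plan(p+r.apply([.065,0,0]),r)
plan([.43,.08,.103],down(167)); plan([.4208,.2243,.103],down(160.2)); plan([.4208,.2243,.02],down(160.2)); plan([.4208,.2243,.0015],down(160.2))
```

```text
[ 0.50653396 -0.06230169  0.103     ]
shift [ 0.065 -0.     0.   ] turn [0. 0. 0.] | mm 65.0 deg 0.0 rows 1.6
shift [0.0232 0.1354 0.    ] turn [0.     0.     0.0456] | mm 137.4 deg 8.2 rows 3.3
shift [0.0414 0.1385 0.    ] turn [0.     0.     0.0377] | mm 144.6 deg 6.8 rows 3.5
shift [0.    0.    0.083] turn [0. 0. 0.] | mm 83.0 deg 0.0 rows 2.0
shift [0.     0.     0.0185] turn [0. 0. 0.] | mm 18.5 deg 0.0 rows 0.4
```

Emit:
{"op": "apply_moves", "data": {
  "plan": [
    [[0.004, 0, 0, 0, 0, 0, 1], [0.01, 0, 0, 0, 0, 0, 1], [0.018, 0, 0, 0, 0, 0, 1], [0.028, 0, 0, 0, 0, 0, 1], [0.04, 0, 0, 0, 0, 0, 1], [0.052, 0, 0, 0, 0, 0, 1], [0.062, 0, 0, 0, 0, 0, 1], [0.065, 0, 0, 0, 0, 0, 1]]
  ]
}}

```text
time: 23.75
tool_pos: [0.4393, -0.0563, 0.1029]
tcp_rot: [-0.131, -3.138, -0.0]
wrist_force: [0.4, 0.5, -1.3]
width: 0.127
```

Emit:
{"op": "apply_moves", "data": {
  "plan": [
    [[0.005, 0.02, 0, 0, 0, 0.0456, 1], [0.01, 0.045, 0, 0, 0, 0.0456, 1], [0.014, 0.07, 0, 0, 0, 0.0456, 1], [0.018, 0.095, 0, 0, 0, 0.0456, 1], [0.021, 0.12, 0, 0, 0, 0.0456, 1], [0.0232, 0.1354, 0, 0, 0, 0.0456, 1], [0.0232, 0.1354, 0, 0, 0, 0.0456, 1], [0.0232, 0.1354, 0, 0, 0, 0.0456, 1]]
  ]
}}

```text
time: 24.42
tool_pos: [0.4298, 0.0807, 0.1035]
tcp_rot: [0.352, 3.121, -0.0]
wrist_force: [0.2, -0.8, -0.5]
width: 0.124
```

Emit:
{"op": "apply_moves", "data": {
  "plan": [
    [[0.008, 0.025, 0, 0, 0, 0.0377, 1], [0.015, 0.05, 0, 0, 0, 0.0377, 1], [0.022, 0.075, 0, 0, 0, 0.0377, 1], [0.03, 0.1, 0, 0, 0, 0.0377, 1], [0.037, 0.125, 0, 0, 0, 0.0377, 1], [0.0414, 0.1385, 0, 0, 0, 0.0377, 1], [0.0414, 0.1385, 0, 0, 0, 0.0377, 1], [0.0414, 0.1385, 0, 0, 0, 0.0377, 1]]
  ]
}}

```text
time: 25.08
tool_pos: [0.4208, 0.224, 0.1032]
tcp_rot: [0.538, 3.095, -0.001]
wrist_force: [-0.3, -0.6, -1.1]
width: 0.125
```

Emit:
{"op": "apply_moves", "data": {
  "plan": [
    [[0, 0, 0.02, 0, 0, 0, 1], [0, 0, 0.04, 0, 0, 0, 1], [0, 0, 0.058, 0, 0, 0, 1], [0, 0, 0.07, 0, 0, 0, 1], [0, 0, 0.078, 0, 0, 0, 1], [0, 0, 0.083, 0, 0, 0, 1], [0, 0, 0.083, 0, 0, 0, 1], [0, 0, 0.083, 0, 0, 0, 1]]
  ]
}}

```text
time: 25.75
tool_pos: [0.421, 0.2241, 0.0206]
tcp_rot: [0.541, 3.094, 0.0]
wrist_force: [-0.3, 0.3, -0.8]
width: 0.121
```

Emit:
{"op": "apply_moves", "data": {
  "plan": [
    [[0, 0, 0.004, 0, 0, 0, 1], [0, 0, 0.008, 0, 0, 0, 1], [0, 0, 0.012, 0, 0, 0, 1], [0, 0, 0.015, 0, 0, 0, 1], [0, 0, 0.017, 0, 0, 0, 1], [0, 0, 0.0185, 0, 0, 0, 1], [0, 0, 0.0185, 0, 0, 0, 1], [0, 0, 0.0185, 0, 0, 0, 1]]
  ]
}}

```text
time: 26.42
tool_pos: [0.4205, 0.2246, 0.0017]
tcp_rot: [-0.539, -3.095, 0.0]
wrist_force: [-0.8, -0.4, -0.8]
width: 0.118
```

Run:
```python
from comp import *
im,s=grab('wrist','w14',(170,180,470,380),2.5); print(s['tool_pos'],s['wrist_force'],s['time'],s['width'],load()[0])
grab('scene','s14',(220,240,320,330),6)
```

```text
[0.42048654 0.2245776  0.00167061] [-0.75445007 -0.44222768 -0.76421296] 26.4167 0.11825699105547698 [0.42080021 0.22426534 0.0015    ]
```

View pics/w14.png

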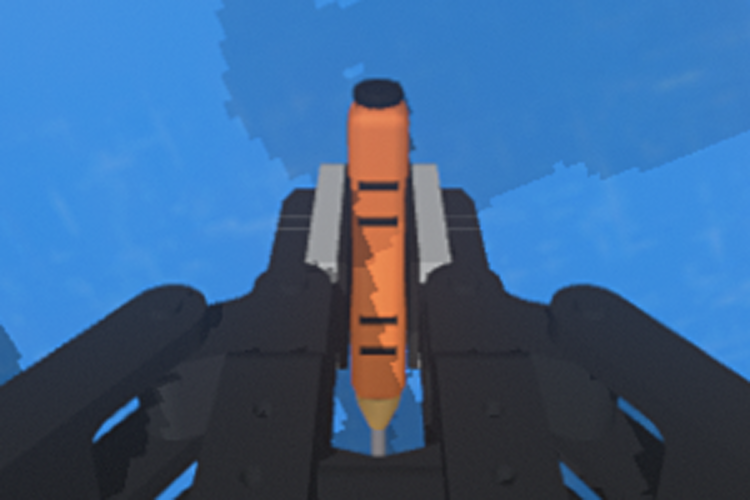

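View pics/s14.png

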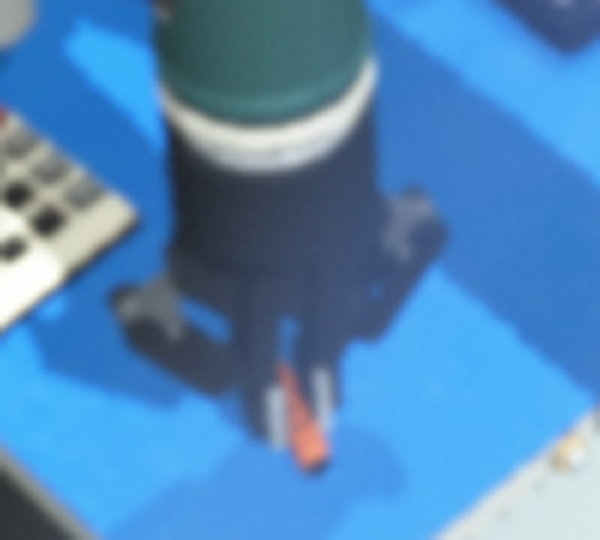

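Stylus is back where it lay, about 0.5 mm above the desk. Release and lift, then check.

Emit:
{"op": "apply_moves", "data": {
  "plan": [
    [[0, 0, 0.0005, 0, 0, 0, 1], [0, 0, 0.0005, 0, 0, 0, 0.5], [0, 0, 0.0005, 0, 0, 0, 0.3], [0, 0, 0.0005, 0, 0, 0, 0], [0, 0, 0.0005, 0, 0, 0, -0.3], [0, 0, 0.0005, 0, 0, 0, -0.3], [0, 0, 0.0005, 0, 0, 0, -0.3], [0, 0, 0.0005, 0, 0, 0, -0.3]]
  ]
}}

```text
time: 27.18
tool_pos: [0.4206, 0.2246, 0.0013]
tcp_rot: [0.539, 3.095, 0.0]
wrist_force: [0.3, 0.1, -0.1]
width: 0.648
```

Emit:
{"op": "apply_moves", "data": {
  "plan": [
    [[0, 0, -0.015, 0, 0, 0, -0.3], [0, 0, -0.035, 0, 0, 0, -0.3], [0, 0, -0.06, 0, 0, 0, -0.3], [0, 0, -0.09, 0, 0, 0, -0.3], [0, 0, -0.12, 0, 0, 0, -0.3], [0, 0, -0.14, 0, 0, 0, -0.3], [0, 0, -0.15, 0, 0, 0, -0.3], [0, 0, -0.15, 0, 0, 0, -0.3]]
  ]
}}

```text
time: 27.85
tool_pos: [0.4225, 0.2254, 0.1541]
tcp_rot: [0.539, 3.09, 0.005]
wrist_force: [-0.2, 0.0, -0.3]
width: 0.646
```

Run:
```python
from comp import *
p,r=load(); store(p+r.apply([0,0,.0005-.15]),r)
im,s=grab('wrist','w15'); print(s['tool_pos'],s['wrist_force'],s['time'],s['width'],load()[0])
plan([.43,.08,.2],down(125)); plan([.42,-.136,.157],down(90))
```

```text
[0.4224904  0.22544841 0.15409158] [-0.18559022  0.04703454 -0.31021808] 27.85 0.6462872527764769 [0.42080021 0.22426534 0.151     ]
shift [-0.0575 -0.1326 -0.049 ] turn [0.     0.     0.1956] | mm 152.6 deg 35.2 rows 4.9
shift [-0.1712 -0.1321  0.043 ] turn [0.     0.     0.1944] | mm 220.5 deg 35.0 rows 5.3
```

View pics/w15.png

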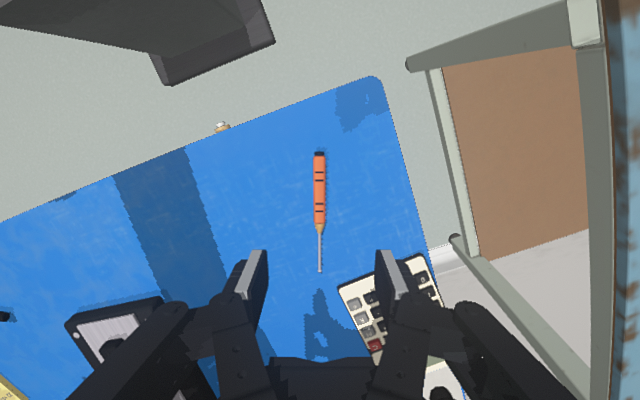

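Stylus lies flat on the desk at (320,150–270). Final check of the master under the probe.

Emit:
{"op": "apply_moves", "data": {
  "plan": [
    [[-0.0575, -0.1326, -0.049, 0, 0, 0.1956, 0.5], [-0.0575, -0.1326, -0.049, 0, 0, 0.1956, 0.5], [-0.0575, -0.1326, -0.049, 0, 0, 0.1956, 0.5], [-0.0575, -0.1326, -0.049, 0, 0, 0.1956, 0.5], [-0.0575, -0.1326, -0.049, 0, 0, 0.1956, 0.5], [-0.0575, -0.1326, -0.049, 0, 0, 0.1956, 0.5], [-0.0575, -0.1326, -0.049, 0, 0, 0.1956, 0.5], [-0.0575, -0.1326, -0.049, 0, 0, 0.1956, 0.5]]
  ]
}}

```text
time: 28.57
tool_pos: [0.4287, 0.0806, 0.1984]
tcp_rot: [-1.444, -2.787, 0.003]
wrist_force: [0.0, 0.4, 0.1]
width: 0.251
```

Emit:
{"op": "apply_moves", "data": {
  "plan": [
    [[-0.1712, -0.1321, 0.043, 0, 0, 0.1944, 1], [-0.1712, -0.1321, 0.043, 0, 0, 0.1944, 1], [-0.1712, -0.1321, 0.043, 0, 0, 0.1944, 1], [-0.1712, -0.1321, 0.043, 0, 0, 0.1944, 1], [-0.1712, -0.1321, 0.043, 0, 0, 0.1944, 1], [-0.1712, -0.1321, 0.043, 0, 0, 0.1944, 1], [-0.1712, -0.1321, 0.043, 0, 0, 0.1944, 1], [-0.1712, -0.1321, 0.043, 0, 0, 0.1944, 1]]
  ]
}}

```text
time: 29.23
tool_pos: [0.4193, -0.1352, 0.1561]
tcp_rot: [-2.218, -2.221, 0.001]
wrist_force: [0.1, 1.0, -0.2]
width: -0.0
```

Run:
```python
from comp import *
im,s=grab('wrist','w16',(500,70,640,180),5); print(s['tool_pos'],s['wrist_force'],s['time'])
grab('top','t16',(150,130,470,290),2.5)
```

```text
[ 0.41930743 -0.13518168  0.15610065] [ 0.09298764  1.03689271 -0.17974893] 29.2333
```

View pics/w16.png

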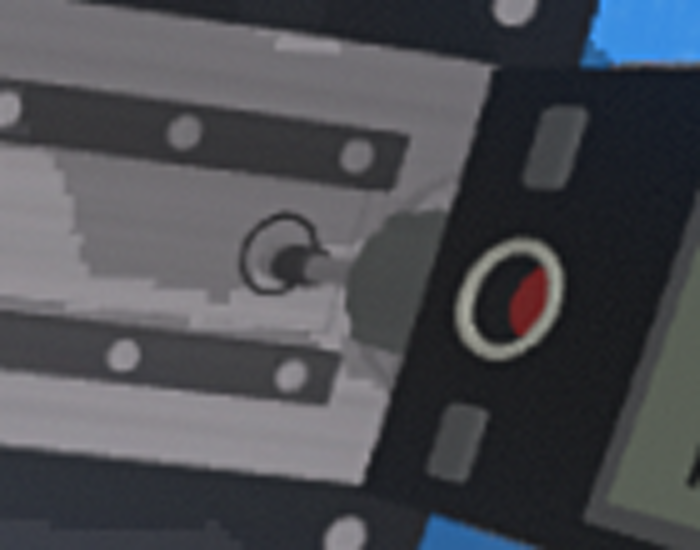

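View pics/t16.png

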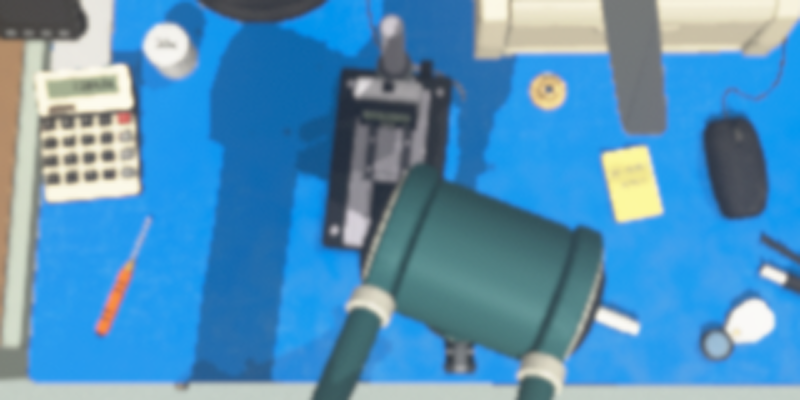

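Ring centre (280,254) zoomed, ball contact about (284,263): inside the ring and unchanged from before. The button is out again, the stylus is on the desk, and the bystanders are in place.

```bash
python3 -c "
from h import *
print(bot.finish_job(), readout.read_state()['time'])"
```

```text
the job is handed in; nothing more can be done
the job is handed in; nothing more can be done
```

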